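# Expose a boxed phone under the examination light

### The arm

A 6-joint arm with a two-finger parallel gripper is mounted at the origin on the work surface. World frame = base frame: x ahead of the robot, y to its left, z up, the work surface at z = 0. Lengths are in m, angles in rad, forces in N, time in s.
With the tool pointing down it reaches from about 0.375 to 0.925 m from the base axis. Payload 5.7 kg.
Tool frame: the origin (TCP) lies at the very end of the fingers, on their centre line; the grasp point (between the pads) lies 19 mm behind it; z points along the fingers, y is the line along which they close (so a half turn about z gives the same grasp; the last joint's range is limited). The gripper opens to 85 mm and grips with 20 to 120 N. Pads are 22 mm wide; open, the fingers measure 114 mm over their backs; the gripper's body (76 mm by 85 mm) begins 54 mm behind the grasp point. The pads swing forward as they close: fully open they stand 13 mm farther back than shut.
Start: joints at [-1.237, 0.359, 1.51, -0, 1.272, -0.115], TCP at [0.26, -0.541, 0.2] pointing down, gripper open.
Joint ranges: [-2.97, 2.97], [-1.01, 2.36], [0.21, 2.38], [-0.96, 4.11], [0.2, 2.71], [-2.98, 2.98]. Speed limits (rad/s): [2.39, 2.39, 3.14, 3.14, 3.14, 3.14].

### API

Orientations are given as a unit quaternion [x, y, z, w].
In Python, from bench import arm gives the robot as it stands.
- The arm moves only by the tool apply_moves, never from a script. Its argument "increments" is a list of rows, each a list of 5 numbers: the shift along the tool's x, y, z each as a share of 0.05 m, from -1 to 1, then the turn about the tool's z as a share of 6 degrees, from -1 to 1, then the closure, from -1 (fully open) to 1 (shut). A call has 1 to 8 rows; each row shifts and turns the commanded pose from where the row before left it, along the tool's axes as they then stand; what a row does not reach is not made up. A row lasts 1/10 s, in which the tool goes at most 50 mm and 8.59 degrees, less where a joint would pass 70% of its speed; a pose out of reach is approached as far as the arm can. A call with a number of a shift or a turn outside -1 to 1 is refused whole. A call with a gripper value outside its range is refused whole. The fingers move at their own pace and stop on an object; "newtons" is the grip in N (left out, the last holds). Time passes only in rows, so rows that do not move let the fingers close. It gives the time, the measured TCP pose, the force, the opening and the grip force at its end, in the units of the state.
- arm.read_state(): the state, without advancing time (a new reading comes with each control period).
- arm.capture(name): name is "side" or "top"; returns the picture (480x640x3 uint8, red, green, blue); there is no depth.
- arm.camera_params(name): a dict with "fovy" (degrees; the focal length in pixels is half the picture's height over the tangent of half this angle, whatever the lens; pixels are square), "cx", "cy" (the principal point, pixels), "eye" and "rotation" of the camera in the world. Camera axes: x right, y up, looking along -z (the intrinsics and any distortion apply to the point x, -y, -z); pixel columns grow to the right and rows downward; lengths in m; the calibration is good to about 2 mm. A picture is of the moment at which its call begins. camera_params takes no time and is no camera call.
- arm.hand_in(): hands the job in; it is judged then, once.
The state is a dict: "clock": time; "joints": joint angles; "joint_vel": joint speeds; "effort": joint torques, N m; "position": TCP position; "ee_rot": TCP orientation; "wrist_force": force on the tool from outside, world axes, zero at the start; "torque": the same for the moment, N m; "finger_gap": finger opening in m; "grip_force": force on a finger pad.
Only numpy, scipy, OpenCV 4.12 (cv2) and the standard library are available. Lean on these libraries where they do the work, as an engineer would, in place of code of your own. Each camera call takes 0.05 s, during which the arm holds its last target. There are 200 camera calls.

### The job

Take the dark blue phone box out of its sloping white easel, stand it upright on its long thin edge in the middle of the grey pad in front of the examination light, square to the lamp with its white evidence label facing the light port, and let go of it. Only then flip the red-tabbed safety catch right back out of the way of the shutter lever, pull the lever by its black ball all the way towards the robot's side so that the shutter is fully open, and finish while still holding it open against its spring. Leave everything else on the bench where it is.

Things in the scene. Friction and masses are not known exactly. Their poses are not given: they have to be found in the camera images.
- phone_box: Dark blue phone carton, 28 thick x 160 x 85 mm, about 0.26 kg, white and red label on one broad face. Origin: middle of the 28 x 160 mm edge it must stand on (lowest at the start). Own z: across the 85 mm to the opposite long edge; y: along the 160 mm; x: normal out of the label face. Starts leaning in the easel, z 0.63 rad off vertical, label up and towards the light's side, top edge away from it.
- easel: Fixed white bent-sheet easel, 120 x 130 mm foot, origin at the middle of its underside. Its back sheet is 120 mm wide and supports only the lower 38 mm of the box's back; a lip covers the lowest 8 mm of the label face. The upper 47 mm of the box is free on both faces.
- station: Fixed examination light: bench plate 220 (x) x 465 (y) x 10 mm carrying a grey lamp house 130 (x) x 215 (y) mm, top 150 mm above the bench, front face at own y = +20 mm. Origin on the bench under the lever. Own axes: the beam leaves along -y; -x is the side towards the robot; z up. Turned up to 0.2 rad either way.
- pad (a point): Centre of the top face of the light grey pad on the bench plate, 210 (station x) x 80 (station y) mm, its top 13 mm above the bench, 170 mm in front of the lever (station y = -170 mm). Axes as the station's. The box's long edge goes along the pad's long side.
- port (a point): Centre of the light port (68 mm flange), 60 mm above the bench, facing station -y. A black round shutter blade covers it until the lever is pulled.
- lever_axis (a point): Pivot of the shutter lever, 125 mm above the bench; the pivot axis runs along station y.
- knob (a point): Centre of the black ball knob, 30 mm across, at the top of the 10 mm thick lever stem, 90 mm from the pivot; 215 mm above the bench when shut. It swings towards station -x and down as it is pulled.
- shutter (a joint): Shutter lever angle, rad: 0 shut (lever upright), 0.95 fully open at its stop (ball 73 mm towards station -x and 38 mm lower). A spring shuts it when let go: about 2 N at the ball when shut, 7 N when open. With the catch closed it cannot move more than about 0.15 rad.
- catch_axis (a point): Point on the catch's hinge axis in the middle of the red tab's width: 162 mm above the bench, 12 mm above the lamp house roof, at station x = -50, y = +50 mm. The axis runs along station x.
- catch_tab (a point): Middle of the free end of the catch's red thumb tab, 45 mm from the hinge axis; the tab is 28 mm wide (along station x) and 6 mm thick. Closed, it slants up and towards the beam side (station -y), 60 degrees above level; pushed over towards station +y it ends almost flat over the lamp house.
- catch (a joint): Catch angle, rad: about 0 closed (its steel stop bar, 67 long x 20 x 8 mm, lies level at hinge height from the hinge across the -x side of the lever stem), 1.9 flipped right back, bar leaning away from the lever. Stiff hinge, 0.05 N m, stays where it is left. Push the red tab towards station +y to open; the lever is free from about 1.2 rad.
- drive: Bystander: metal hard drive 102 x 147 x 26 mm lying in the orange tray (240 x 300 x 40 mm, fixed), origin under its middle.
- torch: Bystander: black torch, 130 mm long, 38 mm thick, lying in the orange tray (240 x 300 x 40 mm, fixed), origin under its middle.
- reagent: Bystander: amber reagent bottle, 64 mm across, 150 mm tall, origin under its middle.
- powder_jar: Bystander: black powder jar with white lid, 54 mm across, 60 mm tall, origin under its middle.
- tape_roll: Bystander: yellow tape roll lying flat, 80 mm across, 25 mm tall, origin under its middle.
- loupe: Bystander: black loupe, 42 mm across, 42 mm tall, origin under its middle.
- brush: Bystander: fingerprint brush 180 mm long lying on the bench, origin under its middle.
Mind the look-alikes: they are no part of the job. What is meant by the phone_box is not green, and is the smaller of those in its own colour.

How it is judged:
On the way, in this order (a step that is already met when the one before it is completed fails the run):
1. the phone box stands upright on its long edge in the middle of the pad, label to the light, released (angle between phone_box's own z axis and vertical below 0.06 rad and x of phone_box in the frame of station between -0.025 and 0.025 m and y of phone_box in the frame of station between -0.19 and -0.15 m and z of phone_box in the frame of station between 0.008 and 0.018 m and angle between the x axis of phone_box and the y axis of station, either way round below 0.2 rad and x of port in the frame of phone_box above 0.05 m and contact force between phone_box and the fingers below 0.3 N and contact force between phone_box and the arm below 0.3 N and linear speed of phone_box below 0.02 m/s), for 0.3 s.
2. the safety catch is flipped back clear of the lever, the shutter still shut (value of joint catch above 1.2 rad and value of joint shutter below 0.2 rad), for 0.1 s.
3. the lever is pulled fully and the shutter held open by the gripper (value of joint shutter above 0.82 rad and contact force between shutter and the fingers above 1 N), for 0.3 s.
At the end, for the whole second after the job is handed in: Gripper holds the lever (over 1 N), still, shutter over 0.82 rad; catch over 1.2 rad. Box at rest, untouched, on its long edge on the pad: within 0.06 rad of upright, 25 mm along and 20 mm across of centre, 5 mm in height, square to the lamp within 0.2 rad, label to the port (all of step 1 and all of step 3 and velocity of joint shutter below 0.3 rad/s and value of joint catch above 1.2 rad); the arm keeps its last pose, push and grip.
It fails at once if the lever is forced open past the closed catch (value of joint shutter above 0.35 rad and value of joint catch below 0.7 rad).
It fails at once if a bystander (drive, torch, bottle, jar, tape roll, loupe or brush) is moved more than 3 cm or knocked over (distance of any of drive, torch, reagent, powder_jar, tape_roll, loupe, brush from where it was at the start of the episode above 0.03 m or angle between any of drive, torch, reagent, powder_jar, tape_roll, loupe, brush's own z axis and vertical above 0.5 rad).
It also fails if it takes over 64 s, if anything falls off the work surface, if the arm or the gripper's body presses on something with over 40 N, if the wrist force passes 120 N, or if a joint passes its speed limit or range.

## Working session

There is one attempt and no reset: what is moved stays moved. The work goes in short steps, Python scripts to look and compute and a tool call to move; the robot and the scene stay as the last step left them, time stands still between calls to the robot, and variables do not carry over. Pictures are saved under pics/ and viewed, at most 10 in all, crops included, and the job is handed in when it is done.

Besides the shell and the picture viewer there is one more tool, called after "Request:" in YAML: its name, and indented under it one key for each argument. apply_moves: Moves the arm, as the interface text tells. Its arguments: {"type":"object","properties":{"increments":{"type":"array","items":{"type":"array","items":{"type":"number"}}},"newtons":{"type":"number"}},"required":["increments"]}

```bash
mkdir -p pics; ls; python3 - <<'E'
from bench import arm
import cv2
print(arm.read_state())
for n in("side","top"):
    p=arm.camera_params(n);print(n,p)
    cv2.imwrite(f"pics/{n}0.png",arm.capture(n)[:,:,::-1])
E
```

```text
pics
{'clock': 0.0, 'joints': array([-1.23712147e+00,  3.59528836e-01,  1.51145170e+00,  1.80791609e-05,
        1.27250542e+00, -1.15095520e-01]), 'joint_vel': array([ 1.12747542e-05, -3.83409554e-04, -1.47033515e-03, -1.00506223e-03,
       -4.07990741e-04, -1.14244540e-03]), 'effort': array([-8.99784045e-04, -5.27622521e+01, -2.78619003e+01, -1.94601448e-04,
        1.28919468e-02,  2.50367731e-05]), 'position': array([ 0.26006882, -0.53987293,  0.19903213]), 'ee_rot': array([ 9.74931247e-01,  2.22504308e-01, -9.46672611e-05, -9.41947638e-04]), 'wrist_force': array([-1.27421322,  0.79561036,  0.03920645]), 'torque': array([ 0.00382371,  0.0198332 , -0.01416232]), 'grip_force': 0.0, 'finger_gap': 0.08558087874338648}
side {'fovy': 44.9548131178448, 'cx': 320.87162128302947, 'cy': 231.96033435076478, 'eye': array([ 0.24120094, -1.25485292,  1.18803598]), 'rotation': array([ 0.43618722, -0.03273515, -0.0753237 ,  0.89610014])}
top {'fovy': 52.628370249180314, 'cx': 316.44904109075117, 'cy': 251.38897844453115, 'eye': array([0.2796439 , 0.02182   , 1.49967571]), 'rotation': array([ 0.04085634, -0.04495797, -0.70401866,  0.70757846])}
```

View pics/side0.png

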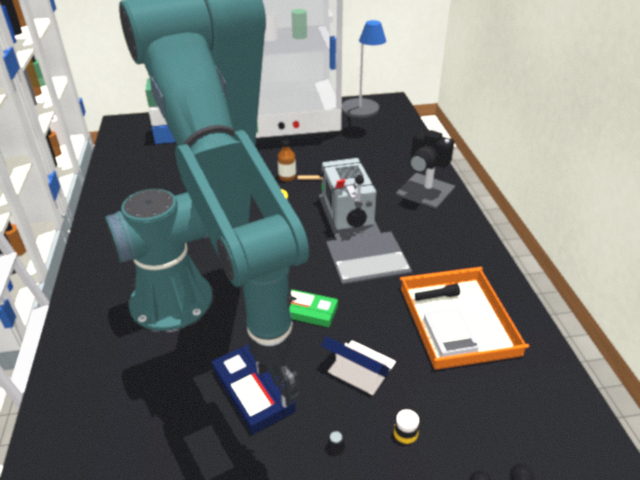

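View pics/top0.png

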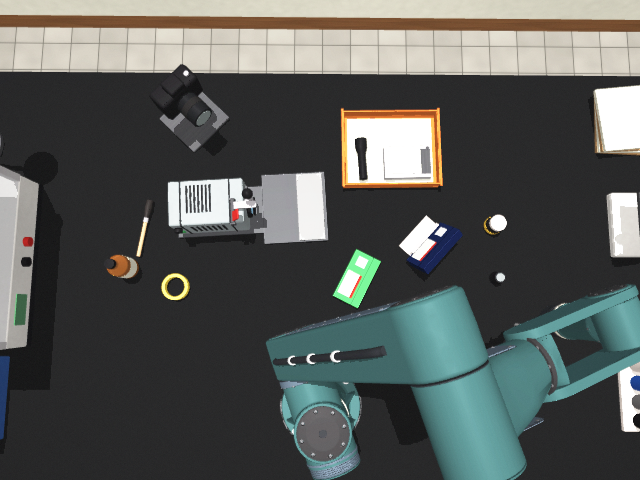

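Overview: in the top view the easel with the small navy box is near (430,243), the lamp house (212,205), the pad (312,207), the red tab (238,214) and the ball (247,193). The look-alikes are the bigger navy box, under the gripper in the side view (252,388), and the green box. Next I'll zoom in.

```bash
python3 - <<'E'
import cv2,numpy as np
t=cv2.imread("pics/top0.png");s=cv2.imread("pics/side0.png")
def c(im,x,y,w,h):return cv2.resize(im[y:y+h,x:x+w],(400,300),interpolation=cv2.INTER_CUBIC)
cv2.imwrite("pics/z1.png",np.vstack([np.hstack([c(t,390,208,80,60),c(t,160,150,180,135)]),np.hstack([c(s,310,325,100,75),c(s,300,150,140,105)])]))
E
```

```text
(no output)
```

View pics/z1.png

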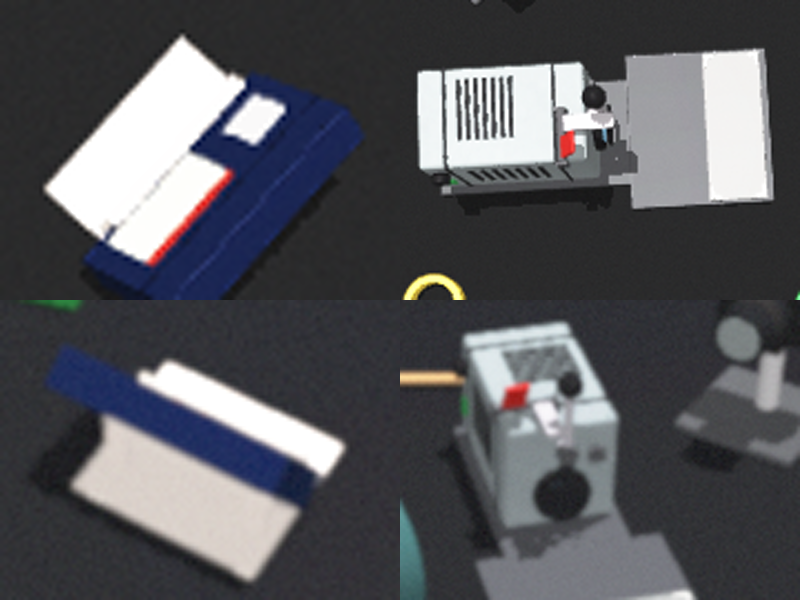

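Zoomed: the top view shows the box's label face and top rim ridge (crop line (345,105) to (175,295)), with the easel lip on the light's side. The side view shows its top thin face. The pad is the light strip at the plate's end, the tab is red, and the stop bar lies across the stem. Next I'll extract contours.

```bash
cat > h.py <<'E'
import cv2,numpy as np
from scipy.spatial.transform import Rotation as R
from bench import arm
def cam(n):
    p=arm.camera_params(n);f=240/np.tan(np.radians(p["fovy"])/2)
    return p["eye"],R.from_quat(p["rotation"]).as_matrix(),f,p["cx"],p["cy"]
def ray(n,px):
    e,M,f,cx,cy=cam(n);d=M@np.array([(px[0]-cx)/f,-(px[1]-cy)/f,-1.]);return e,d/np.linalg.norm(d)
def plane(n,px,z):
    e,d=ray(n,px);return e+d*(z-e[2])/d[2]
def tri(pt,ps):
    (a,d),(b,g)=ray("top",pt),ray("side",ps)
    s=np.linalg.lstsq(np.c_[d,-g],b-a,rcond=None)[0];p,q=a+d*s[0],b+g*s[1]
    return (p+q)/2,np.linalg.norm(p-q)
def proj(n,P):
    e,M,f,cx,cy=cam(n);c=M.T@(np.asarray(P)-e);return np.array([cx-f*c[0]/c[2],cy+f*c[1]/c[2]])
def blobs(im,lo,hi,roi):
    x,y,w,h=roi;m=np.zeros(im.shape[:2],np.uint8)
    m[y:y+h,x:x+w]=cv2.inRange(cv2.cvtColor(im[y:y+h,x:x+w],cv2.COLOR_BGR2HSV),lo,hi)
    return sorted(cv2.findContours(m,cv2.RETR_EXTERNAL,cv2.CHAIN_APPROX_NONE)[0],key=cv2.contourArea)[::-1]
E
python3 - <<'E'
from h import *
t=cv2.imread("pics/top0.png");s=cv2.imread("pics/side0.png")
np.set_printoptions(precision=4,suppress=True)
for n,im,roi in(("top",t,(390,205,90,80)),("side",s,(310,325,100,75))):
    b=blobs(im,(108,100,35),(130,255,255),roi)[0];print(n,cv2.approxPolyDP(b,2,True)[:,0].tolist(),cv2.minAreaRect(b))
b=blobs(t,(0,0,195),(180,60,255),(290,160,50,90))[0]
r=cv2.minAreaRect(b);c=cv2.boxPoints(r);w=np.array([plane("top",p,.013) for p in c]);print("pad",r,w,[np.linalg.norm(w[i]-w[i-1]) for i in range(4)],w.mean(0))
for n,im,roi in(("top",t,(225,200,25,30)),("side",s,(330,172,25,25))):
    b=blobs(im,(0,150,80),(8,255,255),roi)[0];print(n,"tab",cv2.minAreaRect(b))
for n,im,roi in(("top",t,(238,183,20,20)),("side",s,(350,170,18,20))):
    b=blobs(im,(0,0,0),(180,255,60),roi)[0];print(n,"ball",cv2.minEnclosingCircle(b),cv2.contourArea(b))
E
```

```text
top [[459, 229], [440, 222], [428, 237], [437, 242], [420, 262], [411, 255], [407, 260], [411, 265], [428, 273], [462, 235]] ((434.8233642578125, 246.83892822265625), (25.950389862060547, 58.942596435546875), 42.35744857788086)
side [[321, 346], [386, 376], [387, 368], [327, 336]] ((355.4931335449219, 355.8150634765625), (72.24999237060547, 12.496849060058594), 24.443954467773438)
pad ((309.924072265625, 205.75975036621094), (66.48774719238281, 26.155105590820312), 86.49646759033203) [[ 0.7081  0.0828  0.013 ]
 [ 0.7138  0.0006  0.013 ]
 [ 0.5026 -0.0127  0.013 ]
 [ 0.4971  0.0681  0.013 ]] [np.float64(0.21144952936547373), np.float64(0.08234172272224359), np.float64(0.21160899963848334), np.float64(0.08096745875652168)] [0.6054 0.0347 0.013 ]
top tab ((234.83782958984375, 214.5270233154297), (10.52153491973877, 6.082762718200684), 80.53767395019531)
side tab ((340.0, 182.5), (7.0, 6.0), 90.0)
top ball ((246.70689392089844, 193.2586212158203), 5.266883373260498) 69.0
side ball ((359.0, 179.42857360839844), 3.57153058052063) 30.0
```

```bash
python3 - <<'E'
from h import *
np.set_printoptions(precision=4,suppress=True)
A=tri((462.5,235.5),(386.5,376.5));B=tri((428,273.5),(320.5,346.5));C=tri((459.5,228.5),(387.5,368));D=tri((425,271.5),(327,335.5))
for k in(A,B,C,D):print(k)
print(np.linalg.norm(A[0]-B[0]),np.linalg.norm(C[0]-D[0]))
print("ball",tri((246.7,193.3),(359.5,179.9)),"tab",tri((234.8,214.5),(340,182.5)))
E
```

```text
(array([ 0.5162, -0.4232,  0.0714]), np.float64(0.024027804463840455))
(array([ 0.3888, -0.3135,  0.0807]), np.float64(0.0008327561964890428))
(array([ 0.5281, -0.4097,  0.0852]), np.float64(0.010487360581224068))
(array([ 0.4002, -0.3004,  0.1027]), np.float64(0.01368001316164247))
0.168303157374783 0.16914122797549264
ball (array([0.5949, 0.204 , 0.2149]), np.float64(0.0024436053344808503)) tab (array([0.5414, 0.239 , 0.189 ]), np.float64(0.002028214668698356))
```

```bash
python3 - <<'E'
from h import *
np.set_printoptions(precision=4,suppress=True)
for z in(.07,.08,.09):
    for nm,l in(("back top",[(462.5,235.5),(428,273.5)]),("back side",[(387,376.5),(320.5,346.5)]),("lab top",[(459.5,228.5),(425,271.5)]),("lab side",[(388,368),(327,335.5)])):
        n=nm.split()[1];P,Q=[plane(n,p,z)[:2] for p in l];d=P-Q;print(z,nm,P,Q,"len %.4f ang %.3f"%(np.hypot(*d),np.arctan2(d[1],d[0])),(P+Q)/2)
t=cv2.imread("pics/top0.png");s=cv2.imread("pics/side0.png")
def c(im,x,y,w,h):return cv2.resize(im[y:y+h,x:x+w],(w*10,h*10)[:2],interpolation=cv2.INTER_CUBIC)
g=lambda im:np.clip(im.astype(float)*1.8,0,255).astype(np.uint8)
def grid(im,x0,y0):
    for i in range(0,im.shape[1],100):cv2.putText(im,str(x0+i//10),(i,10),0,.35,(0,255,255));im[::4,i]=(0,255,255)
    for i in range(0,im.shape[0],100):cv2.putText(im,str(y0+i//10),(0,i+10),0,.35,(0,255,255));im[i,::4]=(0,255,255)
    return im
a=grid(cv2.resize(g(t)[215:275,400:470],(700,600),interpolation=2),400,215)
b=grid(cv2.resize(g(s)[330:390,315:395],(800,600),interpolation=2),315,330)
cv2.imwrite("pics/z2.png",np.hstack([cv2.resize(a,(380,326)),cv2.resize(b,(420,326))[:, :]]))
E
```

```text
0.07 back top [ 0.5043 -0.4219] [ 0.3901 -0.3161] len 0.1557 ang -0.747 [ 0.4472 -0.369 ]
0.07 back side [ 0.53   -0.4218] [ 0.3898 -0.3044] len 0.1828 ang -0.697 [ 0.4599 -0.3631]
0.07 lab top [ 0.5254 -0.4136] [ 0.396  -0.3073] len 0.1674 ang -0.687 [ 0.4607 -0.3604]
0.07 lab side [ 0.5387 -0.3978] [ 0.412  -0.2715] len 0.1789 ang -0.784 [ 0.4754 -0.3347]
0.08 back top [ 0.5027 -0.4188] [ 0.3893 -0.3137] len 0.1546 ang -0.747 [ 0.446  -0.3662]
0.08 back side [ 0.5274 -0.4293] [ 0.3885 -0.3129] len 0.1812 ang -0.697 [ 0.458  -0.3711]
0.08 lab top [ 0.5237 -0.4105] [ 0.3952 -0.305 ] len 0.1663 ang -0.687 [ 0.4594 -0.3578]
0.08 lab side [ 0.536  -0.4055] [ 0.4105 -0.2803] len 0.1773 ang -0.784 [ 0.4733 -0.3429]
0.09 back top [ 0.5011 -0.4157] [ 0.3885 -0.3114] len 0.1535 ang -0.747 [ 0.4448 -0.3635]
0.09 back side [ 0.5249 -0.4367] [ 0.3872 -0.3214] len 0.1796 ang -0.697 [ 0.456  -0.3791]
0.09 lab top [ 0.522  -0.4075] [ 0.3943 -0.3027] len 0.1651 ang -0.687 [ 0.4582 -0.3551]
0.09 lab side [ 0.5334 -0.4132] [ 0.409  -0.2891] len 0.1757 ang -0.784 [ 0.4712 -0.3511]
```

View pics/z2.png

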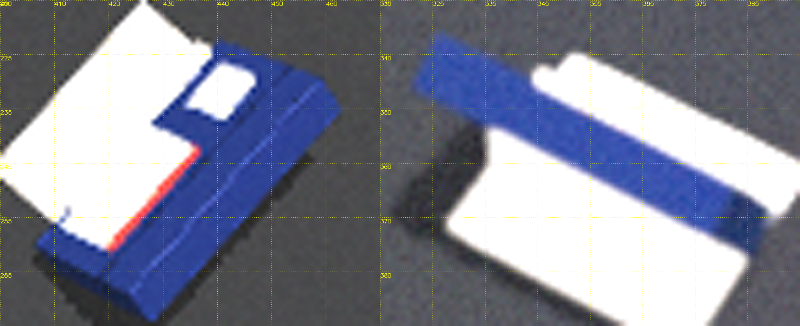

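The dark segment at the right of the side strip is the box's end face, so the true top-face corners there are about (382.6,364.1) and (378.8,372.7). I'll re-triangulate with those.

```bash
python3 - <<'E'
from h import *
np.set_printoptions(precision=4,suppress=True)
T=[((462.8,234.9),(378.8,372.7)),((428.2,274.1),(321.3,346.6)),((459.3,229.7),(382.6,364.1)),((423.4,268.8),(326.4,336.1))]
P=[]
for a,b in T:
    p,e=tri(a,b);P.append(p);print(p,e)
A,B,C,D=P
for u,v in((A,B),(C,D)):print(np.linalg.norm(u-v),np.arctan2((u-v)[1],(u-v)[0]),(u+v)/2)
print(((C+D)/2-(A+B)/2))
# label-bottom corners
print([plane("top",p,.025) for p in((440.1,222.7),(407,259.8))])
E
```

```text
[ 0.5069 -0.4188  0.0844] 0.006157227154301804
[ 0.3889 -0.3142  0.0807] 0.002809081077070943
[ 0.5196 -0.4051  0.0966] 0.004633447487409949
[ 0.4039 -0.2969  0.0968] 0.004499034525261348
0.15771778545553022 -0.724946763477 [ 0.4479 -0.3665  0.0825]
0.1584431415471964 -0.751774518375738 [ 0.4617 -0.351   0.0967]
[0.0138 0.0155 0.0142]
[array([ 0.551 , -0.3678,  0.025 ]), array([ 0.4352, -0.2634,  0.025 ])]
```

Request:
apply_moves:
  increments:
    - [0, 0, 0, 0.945, -1]
    - [0, 0, 0, 0.945, -1]
    - [0, 0, 0, 0.945, -1]
    - [0, 0, 0, 0.945, -1]
    - [0, 0, 0, 0.945, -1]
    - [0, 0, 0, 0.945, -1]
    - [0, 0, 0, 0.945, -1]
    - [0, 0, 0, 0.945, -1]
  newtons: 30

```text
clock: 0.9
position: [0.2602, -0.5401, 0.1994]
ee_rot: [0.985, -0.173, -0.0, -0.001]
wrist_force: [-0.1, 0.2, -0.8]
finger_gap: 0.0856
grip_force: 0.0
```

Request:
apply_moves:
  increments:
    - [0, 0, 0, 0.945, -1]
    - [0, 0, 0, 0.945, -1]
    - [0, 0, 0, 0.945, -1]
    - [0, 0, 0, 0.945, -1]
    - [0, 0, 0, 0, -1]

```text
clock: 1.4
position: [0.2602, -0.5402, 0.1994]
ee_rot: [0.932, -0.361, -0.0, -0.0]
wrist_force: [-0.4, 0.8, 0.6]
finger_gap: 0.0852
grip_force: 0.0
```

```bash
cat >> h.py <<'E'
def go(x,y,z,th=None):
    "tool-frame shift (m) and turn (deg) to world target"
    s=arm.read_state();M=R.from_quat(s["ee_rot"]).as_matrix();p=s["position"]
    a=np.arctan2(M[1,0],M[0,0]);d=M.T@(np.array([x,y,z])-p)
    print("at",p.round(4),"yaw %.3f"%a,"tilt",M[2].round(3),"shift units",(d/.05).round(3),"turn u",None if th is None else round(-np.degrees(th-a)/6,2),"gap %.4f"%s["finger_gap"],"F",s["wrist_force"].round(1),"grip %.1f"%s["grip_force"],"t",s["clock"])
E
python3 -c "
from h import *
O=np.array([.4885,-.3217]);l=np.array([.673,.740]);c=O-.022*l;print(c)
go(*c,.2,-.738);go(*c,.055,-.738)"
```

```text
[ 0.473694 -0.33798 ]
at [ 0.2602 -0.5402  0.1994] yaw -0.740 tilt [-0.001 -0.001 -1.   ] shift units [ 0.429 -5.866 -0.009] turn u -0.01 gap 0.0852 F [-0.4  0.8  0.6] grip 0.0 t 1.4
at [ 0.2602 -0.5402  0.1994] yaw -0.740 tilt [-0.001 -0.001 -1.   ] shift units [ 0.432 -5.864  2.891] turn u -0.01 gap 0.0852 F [-0.4  0.8  0.6] grip 0.0 t 1.4
```

Request:
apply_moves:
  increments:
    - [0.06, -0.73, 0, 0, -1]
    - [0.06, -0.73, 0, 0, -1]
    - [0.06, -0.73, 0, 0, -1]
    - [0.06, -0.73, 0, 0, -1]
    - [0.05, -0.73, 0, 0, -1]
    - [0.05, -0.73, 0, 0, -1]
    - [0.05, -0.73, 0, 0, -1]
    - [0.04, -0.75, 0, 0, -1]

```text
clock: 2.2
position: [0.4743, -0.3372, 0.1997]
ee_rot: [0.933, -0.36, -0.0, -0.0]
wrist_force: [0.1, -0.1, -0.5]
finger_gap: 0.0857
grip_force: 0.0
```

Request:
apply_moves:
  increments:
    - [0, 0, 0.6, 0, -1]
    - [0, 0, 0.6, 0, -1]
    - [0, 0, 0.4, 0, -1]
    - [0, 0, 0, 0, -1]
    - [0, 0, 0, 0, -1]

```text
clock: 2.7
position: [0.4734, -0.3383, 0.1199]
ee_rot: [0.933, -0.36, -0.0, -0.0]
wrist_force: [0.8, -0.8, 0.0]
finger_gap: 0.0855
grip_force: 0.0
```

```bash
cat >> h.py <<'E'
def crop(nm,sx,sy,tx,ty,w=80,h=60,k=5):
    g=lambda im:np.clip(im[:,:,::-1].astype(float)*1.5,0,255).astype(np.uint8)
    o=[cv2.resize(g(arm.capture(n))[y:y+h,x:x+w],(400,300),interpolation=2) for n,x,y in(("side",sx,sy),("top",tx,ty))]
    cv2.imwrite(nm,np.hstack(o))
E
python3 -c "
from h import *
go(.4737,-.338,.055,-.738)
crop('pics/p1.png',295,295,380,195,120,90)"
```

```text
at [ 0.4734 -0.3383  0.1199] yaw -0.737 tilt [-0.001 -0.    -1.   ] shift units [ 1.000e-03 -9.000e-03  1.298e+00] turn u 0.01 gap 0.0855 F [ 0.8 -0.8  0. ] grip 0.0 t 2.7
```

View pics/p1.png

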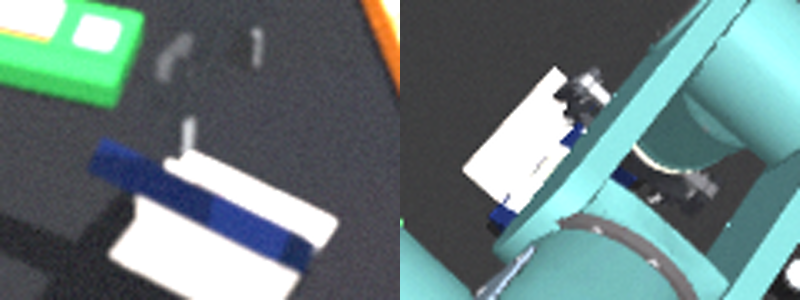

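The side crop shows the open fingers above the box, and the top crop shows one finger on each side of it (585,90 and 700,185). I'll go down.

Request:
apply_moves:
  increments:
    - [0, 0, 0.3, 0, -1]
    - [0, 0, 0.3, 0, -1]
    - [0, 0, 0.3, 0, -1]
    - [0, 0, 0.2, 0, -1]
    - [0, 0, 0.2, 0, -1]
    - [0, 0, 0, 0, -1]

```text
clock: 3.4
position: [0.4731, -0.3381, 0.0542]
ee_rot: [0.933, -0.361, -0.001, -0.0]
wrist_force: [-0.7, 0.2, -0.2]
finger_gap: 0.085
grip_force: 0.0
```

Request:
apply_moves:
  increments:
    - [0, -0.06, 0, 0, -0.85]
    - [0, -0.06, 0, 0, -0.7]
    - [0, -0.06, 0, 0, -0.55]
    - [0, -0.06, 0, 0, -0.45]
    - [0, -0.04, 0, 0, -0.4]
    - [0, 0, 0, 0, -0.4]
  newtons: 25

```text
clock: 4.0
position: [0.4811, -0.3309, 0.0571]
ee_rot: [0.933, -0.36, -0.0, 0.003]
wrist_force: [-12.3, -7.5, 14.6]
finger_gap: 0.0601
grip_force: 10.4
```

Request:
apply_moves:
  increments:
    - [0, 0, -0.08, 0, -0.4]
    - [0, 0, -0.08, 0, -0.35]
    - [0, 0, -0.06, 0, -0.3]
    - [0, 0, -0.06, 0, -0.25]
    - [0, 0, 0, 0, -0.25]

```text
clock: 4.5
position: [0.4833, -0.328, 0.0692]
ee_rot: [0.933, -0.361, 0.0, -0.0]
wrist_force: [0.6, -0.2, -0.6]
finger_gap: 0.0532
grip_force: 0.0
```

```bash
python3 -c "
from h import *
go(.4831,-.3276,.07,-.738)
crop('pics/p2.png',295,295,380,195,120,90)"
```

```text
at [ 0.4833 -0.328   0.0692] yaw -0.738 tilt [ 0. -0. -1.] shift units [-0.008 -0.003 -0.016] turn u -0.0 gap 0.0532 F [ 0.6 -0.2 -0.6] grip 0.0 t 4.5
```

View pics/p2.png

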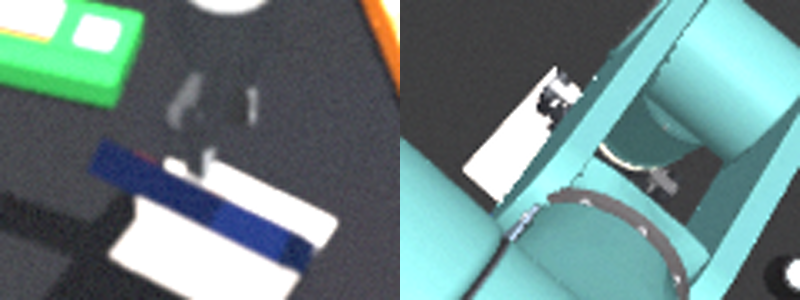

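The box looks barely moved and perhaps leans slightly further back. I'll take a bigger look.

```bash
python3 -c "
from h import *
l=np.array([.673,.74,0]);T=np.array([.4833,-.328,.0692])
for k in(-.041,-.027,.027,.041):print(k,[proj(n,T+l*k+[0,0,.009]).round(1) for n in('side','top')])
im=arm.capture('side')[:,:,::-1]
b=blobs(im,(108,100,35),(130,255,255),(310,320,100,75))[0];print(cv2.approxPolyDP(b,1.5,True)[:,0].tolist())
cv2.imwrite('pics/p3.png',cv2.resize(np.clip(im[315:390,310:400]*1.8,0,255).astype(np.uint8),(720,600),interpolation=2))"
```

```text
-0.041 [array([350.9, 357.6]), array([442.4, 251.2])]
-0.027 [array([353.8, 353.8]), array([438.8, 248. ])]
0.027 [array([364.7, 339.6]), array([425.1, 235.8])]
0.041 [array([367.4, 336. ]), array([421.5, 232.6])]
[[325, 337], [322, 344], [323, 347], [386, 375], [387, 368]]
```

View pics/p3.png

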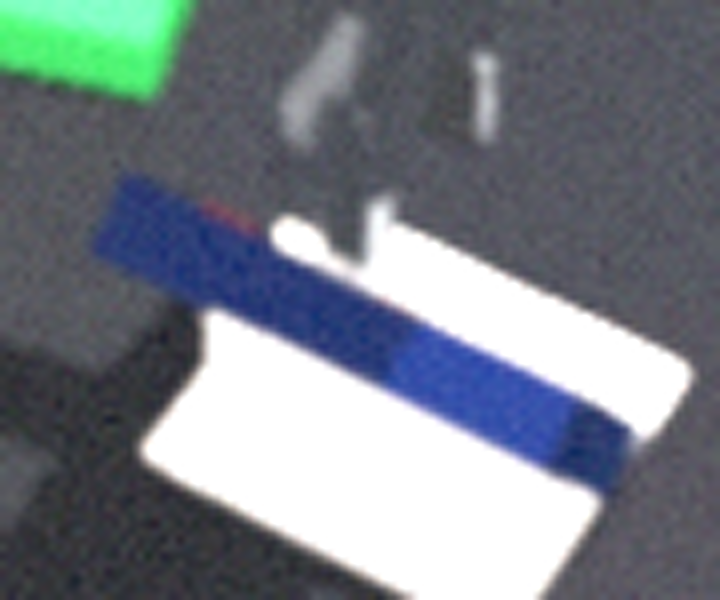

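The view shows the far finger has slipped over the ridge onto the label side, and the box is still seated in the easel. New plan: go up, shift back so both fingers meet the box together, squeeze it while tilted, then draw it out along the slope of the sheet.

Request:
apply_moves:
  increments:
    - [0, 0, -0.4, 0, -0.25]
    - [0, 0, -0.4, 0, -0.25]
    - [0, 0, -0.4, 0, -1]
    - [0, 0.19, 0, 0, -1]
    - [0, 0.19, 0, 0, -1]
    - [0, 0.19, 0, 0, -1]
    - [0, 0, 0, 0, -1]
    - [0, 0, 0, 0, -1]
  newtons: 40

```text
clock: 5.45
position: [0.4629, -0.349, 0.1279]
ee_rot: [0.932, -0.362, -0.001, -0.0]
wrist_force: [0.0, 0.7, 0.6]
finger_gap: 0.0855
grip_force: 0.0
```

```bash
python3 -c "
from h import *
go(.4636,-.3491,.056,-.738)
im=arm.capture('side')[:,:,::-1]
b=blobs(im,(108,100,35),(130,255,255),(310,320,100,75))[0];print(cv2.approxPolyDP(b,1.5,True)[:,0].tolist())"
```

```text
at [ 0.4629 -0.349   0.1279] yaw -0.740 tilt [-0.002 -0.    -1.   ] shift units [ 0.013 -0.008  1.439] turn u -0.02 gap 0.0855 F [0.  0.7 0.6] grip 0.0 t 5.45
[[324, 338], [322, 347], [332, 352], [340, 353], [376, 372], [386, 375], [387, 368], [344, 347], [326, 336]]
```

Box is back at its original place. Next I'll go down and close.

Request:
apply_moves:
  increments:
    - [0, 0, 0.4, 0, -1]
    - [0, 0, 0.4, 0, -1]
    - [0, 0, 0.3, 0, -1]
    - [0, 0, 0.2, 0, -1]
    - [0, 0, 0.14, 0, -1]
    - [0, 0, 0, 0, -1]

```text
clock: 6.1
position: [0.4634, -0.3486, 0.0561]
ee_rot: [0.933, -0.361, -0.001, -0.0]
wrist_force: [0.5, 0.3, 0.5]
finger_gap: 0.0853
grip_force: 0.0
```

Request:
apply_moves:
  increments:
    - [0, 0, 0, 0, -0.5]
    - [0, 0, 0, 0, -0.2]
    - [0, 0, 0, 0, 0]
    - [0, 0, 0, 0, 0.3]
    - [0, 0, 0, 0, 0.3]

```text
clock: 6.6
position: [0.4639, -0.3493, 0.0572]
ee_rot: [0.933, -0.361, 0.0, 0.0]
wrist_force: [0.1, 0.2, -0.2]
finger_gap: 0.0299
grip_force: 0.0
```

Request:
apply_moves:
  increments:
    - [0, 0, 0, 0, 0.5]
    - [0, 0, 0, 0, 0.5]
    - [0, 0, 0, 0, 0.5]

```text
clock: 6.9
position: [0.4629, -0.3502, 0.0574]
ee_rot: [0.933, -0.361, -0.0, 0.001]
wrist_force: [-4.1, -2.6, 5.2]
finger_gap: 0.0214
grip_force: 3.3
```

```bash
python3 -c "
from h import *
go(.4636,-.3491,.056,-.738)
im=arm.capture('side')[:,:,::-1]
cv2.imwrite('pics/p4.png',np.hstack([cv2.resize(np.clip(im[y:y+75,310:410]*1.8,0,255).astype(np.uint8),(800,600),interpolation=2) for y in(310,)]))"
```

```text
at [ 0.4629 -0.3502  0.0574] yaw -0.738 tilt [ 0.     0.002 -1.   ] shift units [-0.006 -0.026  0.029] turn u -0.0 gap 0.0214 F [-4.1 -2.6  5.2] grip 3.3 t 6.9
```

View pics/p4.png

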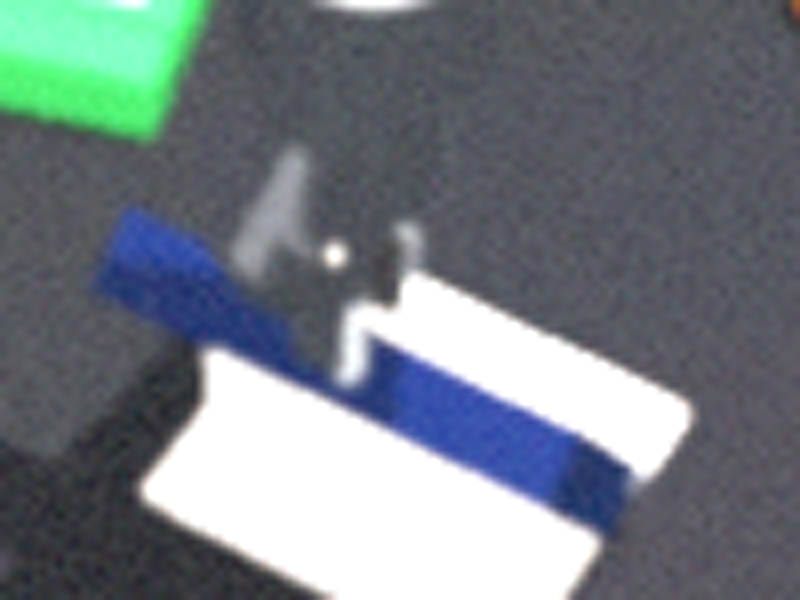

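```bash
python3 -c "
from h import *
l=np.array([.673,.74,0]);T=np.array([.4629,-.3502,.0574])
for k in(-.0107,-.025,.0107,.025):
  for z in(0,.005,.03):print(k,z,[proj(n,T+l*k+[0,0,z]).round(1) for n in('side','top')])
im=arm.capture('side')[:,:,::-1]
print(ray('side',(353,358)))
for z in(.06,.07,.08,.09):
  p=plane('side',(353,358),z);print(z,p,(p-T)@l,(p-T)@[.74,-.673,0])"
```

```text
-0.0107 0 [array([350.6, 363.1]), array([440.5, 252. ])]
-0.0107 0.005 [array([350.7, 361.8]), array([440.9, 251.8])]
-0.0107 0.03 [array([350.9, 355.1]), array([443.2, 250.8])]
-0.025 0 [array([347.6, 367. ]), array([444.1, 255.3])]
-0.025 0.005 [array([347.7, 365.7]), array([444.6, 255.1])]
-0.025 0.03 [array([347.9, 359. ]), array([446.9, 254.1])]
0.0107 0 [array([355. , 357.3]), array([435.1, 247.3])]
0.0107 0.005 [array([355.1, 356. ]), array([435.5, 247. ])]
0.0107 0.03 [array([355.4, 349.3]), array([437.7, 245.9])]
0.025 0 [array([357.9, 353.5]), array([431.5, 244.1])]
0.025 0.005 [array([358. , 352.1]), array([431.9, 243.8])]
0.025 0.03 [array([358.3, 345.4]), array([434. , 242.7])]
(array([ 0.24120094, -1.25485292,  1.18803598]), array([ 0.15211435,  0.62020299, -0.76955148]))
0.06 [ 0.46417557 -0.34573727  0.06      ] 0.004160880427695729 -0.0020594973229817017
0.07 [ 0.46219891 -0.35379655  0.07      ] -0.003133279709309283 0.0019016671847806494
0.08 [ 0.46022224 -0.36185583  0.08      ] -0.010427439846314415 0.005862831692543034
0.09 [ 0.45824558 -0.3699151   0.09      ] -0.017721599983319427 0.009823996200305385
```

```bash
python3 -c "
from h import *
l=np.array([.673,.74,0]);a=np.array([.74,-.673,0])
for T,g,px in(((.4734,-.3383,.1199),.0855,(351.4,340)),((.4833,-.328,.0692),.0532,(357.0,347.5)),((.4629,-.3502,.0574),.0214,(353,358))):
  T=np.array(T);e,d=ray('side',px)
  for o in(-g/2,-g/2-.014,g/2):
    p=e+d*(((T-e)@l+o)/(d@l));print(g,round(o,3),'xoff %.4f zrel %.4f'%((p-T)@a,p[2]-T[2]))"
```

```text
0.0855 -0.043 xoff 0.0089 zrel 0.0425
0.0855 -0.057 xoff 0.0166 zrel 0.0606
0.0855 0.043 xoff -0.0382 zrel -0.0683
0.0532 -0.027 xoff 0.0079 zrel 0.0367
0.0532 -0.041 xoff 0.0153 zrel 0.0551
0.0532 0.027 xoff -0.0204 zrel -0.0333
0.0214 -0.011 xoff 0.0060 zrel 0.0230
0.0214 -0.025 xoff 0.0136 zrel 0.0422
0.0214 0.011 xoff -0.0056 zrel -0.0064
```

The finger ends appear about 20–25 mm above where the TCP reading puts them. To check, I'll hold the closed fingers in front of the white easel sheet and measure the tip by mask.

Request:
apply_moves:
  increments:
    - [0, 0, -0.3, 0, 0.5]
    - [0, 0, -0.3, 0, 0.5]
    - [0, 0.5, 0, 0, 1]
    - [0, 0.5, 0, 0, 1]
    - [0, 0.2, 0.2, 0, 1]
    - [0, 0, 0.2, 0, 1]
    - [0, 0, 0.1, 0, 1]
    - [0, 0, 0, 0, 1]

```text
clock: 7.8
position: [0.423, -0.3917, 0.0602]
ee_rot: [0.933, -0.361, -0.001, -0.001]
wrist_force: [0.4, 0.3, -0.2]
finger_gap: 0.0002
grip_force: 0.0
```

```bash
python3 -c "
from h import *
go(.4636,-.3491,.056,-.738)
T=arm.read_state()['position'];print('tip px',proj('side',T),proj('side',T+[0,0,.025]))
im=arm.capture('side')[:,:,::-1];cv2.imwrite('pics/p5.png',cv2.resize(np.clip(im[310:400,300:420]*1.8,0,255).astype(np.uint8),(800,600),interpolation=2))"
```

```text
at [ 0.423  -0.3917  0.0602] yaw -0.738 tilt [-0.003 -0.001 -1.   ] shift units [ 0.027 -1.177  0.085] turn u -0.0 gap 0.0002 F [ 0.4  0.3 -0.2] grip 0.0 t 7.8
tip px [340.1224923  375.14762202] [340.26440782 368.45296593]
```

View pics/p5.png

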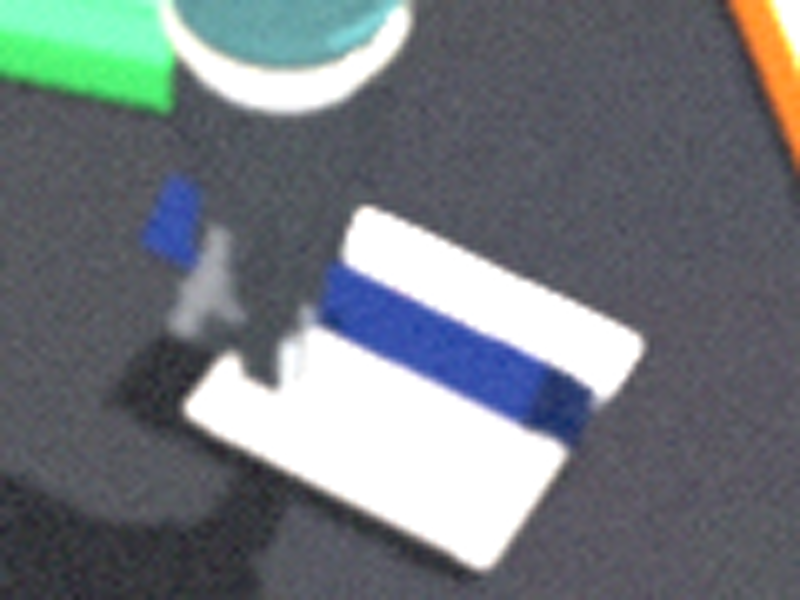

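```bash
python3 -c "
from h import *
im=arm.capture('side')[:,:,::-1];g=cv2.cvtColor(im,cv2.COLOR_BGR2GRAY)
print('cols',list(range(330,354)))
for y in range(358,386):print(y,' '.join('%3d'%v for v in g[y,330:354]))"
```

```text
cols [330, 331, 332, 333, 334, 335, 336, 337, 338, 339, 340, 341, 342, 343, 344, 345, 346, 347, 348, 349, 350, 351, 352, 353]
358  69  57  50  50  55  60  57  50  45  47  44  43  45  48  60  83  99  90  58  43  39  45  46  45
359  63  50  52  51  45  47  48  48  45  46  43  46  52  58  74  92 120 122 104  78  58  47  45  46
360  50  50  51  48  46  46  46  46  42  45  46  50  66  87 106 113 141 165 167 145 107  84  62  54
361  47  47  47  48  47  45  43  47  50  47  47  64  93 116 127 126 152 188 203 191 173 143 111  80
362  41  43  44  56  66  61  49  46  45  48  48  63 107 131 134 127 155 191 209 211 206 192 173 143
363  33  39  59  98 119 109  74  51  43  46  51  64 109 136 133 128 157 194 209 209 213 212 207 191
364  34  53 103 151 166 148 101  60  48  48  48  64 108 136 133 129 162 195 207 211 209 210 214 211
365  44  88 147 186 195 170 116  69  48  50  50  68 110 136 133 132 165 197 209 209 210 209 209 211
366  71 127 177 203 205 187 146  99  70  57  48  70 109 137 140 149 182 203 208 210 211 209 208 211
367 119 168 196 207 209 199 181 152 119  91  71  77 114 140 157 173 195 20
[... 1125 characters left out ...]

379  46  46  41  40  36  37  31  32  39  53  84 117 150 175 193 207 209 210 209 212 209 212 211 210
380  53  49  43  42  38  35  30  32  29  32  44  57  84 119 148 176 193 205 210 209 210 210 211 211
381  49  48  50  49  43  37  32  24  27  37  39  31  37  63  86 118 151 175 196 204 209 210 213 210
382  51  51  48  51  42  35  36  30  26  29  32  31  29  34  41  58  86 119 150 179 197 205 207 213
383  48  48  49  48  36  33  29  28  30  36  28  30  29  27  22  37  43  64  86 117 152 175 197 206
384  50  52  47  40  32  27  31  35  28  28  28  32  31  33  37  37  34  38  44  57  85 121 154 177
385  50  49  46  39  27  26  26  26  27  33  27  32  32  39  34  36  35  36  36  31  44  59  87 120
```

Request:
apply_moves:
  increments:
    - [0, 0, 0.2, 0, 1]
    - [0, 0, 0.2, 0, 1]
    - [0, 0, 0.2, 0, 1]
    - [0, 0, 0.15, 0, 1]
    - [0, 0, 0.1, 0, 1]
    - [0, 0, 0.05, 0, 1]
    - [0, 0, 0, 0, 1]

```text
clock: 8.6
position: [0.4232, -0.3933, 0.0165]
ee_rot: [0.933, -0.361, -0.0, -0.0]
wrist_force: [-0.7, -0.2, 0.8]
finger_gap: -0.0001
grip_force: 0.0
```

Request:
apply_moves:
  increments:
    - [0, 0, 0.06, 0, 1]
    - [0, 0, 0.06, 0, 1]
    - [0, 0, 0.06, 0, 1]
    - [0, 0, 0.06, 0, 1]
    - [0, 0, 0, 0, 1]

```text
clock: 9.1
position: [0.4231, -0.3932, 0.0044]
ee_rot: [0.933, -0.361, -0.0, -0.0]
wrist_force: [0.8, 0.4, -0.3]
finger_gap: 0.0
grip_force: 0.0
```

```bash
python3 -c "
from h import *
go(.4636,-.3491,.056,-.738)
T=arm.read_state()['position'];print('tip px',proj('side',T),proj('side',T+[0,0,.025]))
im=arm.capture('side')[:,:,::-1];g=cv2.cvtColor(im,cv2.COLOR_BGR2GRAY)
print('cols',list(range(330,354)))
for y in range(368,394):print(y,' '.join('%3d'%v for v in g[y,330:354]))"
```

```text
at [ 0.4231 -0.3932  0.0044] yaw -0.739 tilt [-0.001 -0.    -1.   ] shift units [ 0.004 -1.198 -1.031] turn u -0.01 gap 0.0000 F [ 0.8  0.4 -0.3] grip 0.0 t 9.1
tip px [339.96970696 390.05285636] [340.10658982 383.6800335 ]
cols [330, 331, 332, 333, 334, 335, 336, 337, 338, 339, 340, 341, 342, 343, 344, 345, 346, 347, 348, 349, 350, 351, 352, 353]
368  93  91  90  80  64  52  46  45  47  46  45  47  47  42  51  44  50  82 147 189 207 211 211 208
369  93  92  86  78  63  51  48  47  45  47  40  44  45  47  49  43  53  94 156 195 208 208 209 208
370  93  87  86  81  67  53  45  43  43  45  43  47  48  49  51  50  71 118 174 206 210 208 212 211
371  93  87  85  81  72  56  50  43  46  43  48  48  50  51  60  74 106 155 192 205 209 209 209 207
372  90  84  78  82  76  70  56  47  42  48  46  44  46  52  71 110 147 183 202 209 207 209 208 210
373  79  68  67  71  78  76  64  50  44  47  44  49  47  45  71 120 165 196 209 210 209 209 209 208
374  69  56  55  58  65  65  58  51  40  47  48  50  46  54  72 117 169 198 209 209 209 210 211 212
375  61  53  48  49  45  47  51  43  43  45  45  5
[... 1149 characters left out ...]

387  30  37  36  31  30  33  35  23  32  33  34  25  30  26  31  42  43  43  40  38  38  32  30  31
388  29  33  33  22  27  30  29  30  32  34  34  26  32  34  27  42  47  50  48  46  47  39  29  31
389  27  27  29  32  38  24  28  33  25  31  29  30  28  28  34  42  47  48  51  49  46  46  40  38
390  30  27  30  27  32  30  34  34  26  31  29  29  33  36  40  46  48  47  52  50  50  50  48  42
391  29  31  31  31  29  29  24  27  24  33  30  29  33  41  45  46  51  50  50  50  47  51  51  44
392  30  28  32  30  32  26  25  33  31  30  29  30  40  47  47  50  48  49  49  52  50  49  45  45
393  29  32  30  29  35  32  27  29  27  37  30  29  38  41  48  51  49  51  55  52  48  49  48  50
```

Request:
apply_moves:
  increments:
    - [0, 0, 0.06, 0, 1]
    - [0, 0, 0.06, 0, 1]
    - [0, 0, 0.06, 0, 1]
    - [0, 0, 0, 0, 1]

```text
clock: 9.55
position: [0.4233, -0.3939, -0.0043]
ee_rot: [0.933, -0.361, 0.0, 0.0]
wrist_force: [-0.5, -1.6, 0.5]
finger_gap: 0.0003
grip_force: 0.0
```

Request:
apply_moves:
  increments:
    - [0, 0, 0.06, 0, 1]
    - [0, 0, 0.06, 0, 1]
    - [0, 0, 0.06, 0, 1]
    - [0, 0, 0, 0, 1]

```text
clock: 9.95
position: [0.424, -0.4003, -0.0102]
ee_rot: [0.933, -0.361, 0.003, 0.004]
wrist_force: [-12.5, -16.6, 14.5]
finger_gap: -0.0001
grip_force: 0.0
```

Contact with the easel foot came only at a TCP reading of about -0.008. Together with the pictures and the top-face contacts, that puts the real fingertips about 34 mm above the reported TCP. I'll use that offset from here and redo the grasp that much lower.

Request:
apply_moves:
  increments:
    - [0, 0, -0.3, 0, 1]
    - [0, 0, -0.5, 0, 1]
    - [0, 0, -0.5, 0, 0]
    - [0, 0, -0.5, 0, -1]
    - [0, -0.4, 0, 0, -1]
    - [0, -0.4, 0, 0, -1]
    - [0, -0.3, 0, 0, -1]
    - [0, 0, 0, 0, -1]

```text
clock: 10.75
position: [0.4612, -0.3512, 0.0766]
ee_rot: [0.933, -0.36, -0.0, -0.0]
wrist_force: [-0.1, 0.5, 0.1]
finger_gap: 0.0847
grip_force: 0.0
```

```bash
python3 -c "
from h import *
go(.4636,-.3491,.022,-.738)
im=arm.capture('side')[:,:,::-1]
b=blobs(im,(108,100,35),(130,255,255),(310,320,100,75))[0];print(cv2.approxPolyDP(b,1.5,True)[:,0].tolist())"
```

```text
at [ 0.4612 -0.3512  0.0766] yaw -0.737 tilt [-0.001 -0.001 -1.   ] shift units [ 0.008 -0.063  1.093] turn u 0.01 gap 0.0847 F [-0.1  0.5  0.1] grip 0.0 t 10.75
[[350, 350], [349, 359], [370, 370], [386, 375], [386, 367]]
```

Request:
apply_moves:
  increments:
    - [0, -0.06, 0.3, 0, -1]
    - [0, 0, 0.3, 0, -1]
    - [0, 0, 0.25, 0, -1]
    - [0, 0, 0.15, 0, -1]
    - [0, 0, 0.09, 0, -1]
    - [0, 0, 0, 0, -1]

```text
clock: 11.4
position: [0.4619, -0.3505, 0.0218]
ee_rot: [0.933, -0.361, -0.001, -0.0]
wrist_force: [0.2, -0.1, -0.3]
finger_gap: 0.0855
grip_force: 0.0
```

Request:
apply_moves:
  increments:
    - [0, 0, 0, 0, -0.5]
    - [0, 0, 0, 0, -0.3]
    - [0, 0, 0, 0, -0.1]
    - [0, 0, 0, 0, 0]
    - [0, 0, 0, 0, 0]

```text
clock: 11.9
position: [0.4647, -0.3493, 0.0248]
ee_rot: [0.932, -0.362, 0.002, -0.001]
wrist_force: [4.2, 10.0, 16.8]
finger_gap: 0.0479
grip_force: 35.3
```

Request:
apply_moves:
  increments:
    - [0, 0.05, -0.1, 0, 0.3]
    - [0, 0.05, -0.1, 0, 0.3]
    - [0, 0.05, -0.1, 0, 0.3]
    - [0, 0.05, -0.1, 0, 0.3]

```text
clock: 12.3
position: [0.4586, -0.355, 0.0432]
ee_rot: [0.932, -0.362, 0.002, -0.003]
wrist_force: [9.2, 9.5, 0.7]
finger_gap: 0.0434
grip_force: 37.0
```

```bash
python3 -c "
from h import *
go(.4636,-.3491,.022,-.738)
im=arm.capture('side')[:,:,::-1]
b=blobs(im,(108,100,35),(130,255,255),(300,300,110,95))[0];print(cv2.approxPolyDP(b,1.5,True)[:,0].tolist())"
```

```text
at [ 0.4586 -0.355   0.0432] yaw -0.741 tilt [ 0.001 -0.007 -1.   ] shift units [-0.006 -0.151  0.425] turn u -0.03 gap 0.0434 F [9.2 9.5 0.7] grip 37.0 t 12.3
[[352, 351], [354, 360], [383, 373], [385, 366], [379, 361], [361, 353], [358, 349], [355, 348]]
```

Request:
apply_moves:
  increments:
    - [0, 0.05, -0.1, 0, 0.4]
    - [0, 0.05, -0.1, 0, 0.4]
    - [0, 0.05, -0.1, 0, 0.4]
    - [0, 0.05, -0.1, 0, 0.4]
    - [0, 0, -0.1, 0, 0.4]
    - [0, 0, 0, 0, 0.4]

```text
clock: 12.95
position: [0.4495, -0.3661, 0.0685]
ee_rot: [0.933, -0.361, 0.001, 0.001]
wrist_force: [0.8, -1.3, -1.4]
finger_gap: 0.0272
grip_force: 43.6
```

```bash
python3 -c "
from h import *
go(.4636,-.3491,.022,-.738)
im=arm.capture('side')[:,:,::-1]
b=blobs(im,(108,100,35),(130,255,255),(300,300,110,95))[0];print(cv2.approxPolyDP(b,1.5,True)[:,0].tolist())
im=arm.capture('top')[:,:,::-1]
for b in blobs(im,(108,100,35),(130,255,255),(390,205,90,80))[:2]:print(cv2.approxPolyDP(b,1.5,True)[:,0].tolist())"
```

```text
at [ 0.4495 -0.3661  0.0685] yaw -0.738 tilt [ 0.002  0.001 -1.   ] shift units [-0.022 -0.442  0.929] turn u -0.0 gap 0.0272 F [ 0.8 -1.3 -1.4] grip 43.6 t 12.95
[[324, 331], [318, 341], [319, 359], [328, 365], [333, 365], [374, 385], [378, 377], [379, 359], [357, 349], [353, 345], [352, 360], [349, 363], [346, 362], [330, 344], [336, 337]]
```

The box came out and aligned itself between the pads (gap 27 mm). I'll lift it.

Request:
apply_moves:
  increments:
    - [0, 0, -0.15, 0, 0.5]
    - [0, 0, -0.3, 0, 0.5]
    - [0, 0, -0.35, 0, 0.5]
    - [0, 0, -0.35, 0, 0.5]
    - [0, 0, -0.35, 0, 0.5]
    - [0, 0, -0.3, 0, 0.5]
    - [0, 0, -0.2, 0, 0.5]
    - [0, 0, 0, 0, 0.5]
  newtons: 60

```text
clock: 13.85
position: [0.4495, -0.3661, 0.1687]
ee_rot: [0.933, -0.361, 0.001, 0.001]
wrist_force: [-0.2, -0.9, -1.3]
finger_gap: 0.0268
grip_force: 62.3
```

```bash
python3 -c "
from h import *
y=.066;sx=np.array([np.cos(y),np.sin(y)]);print('pad ctr .6054 .0347')
go(.6054,.0347,.168,.066)
im=arm.capture('side')[:,:,::-1]
cv2.imwrite('pics/s6.png',im)
for b in blobs(im,(108,100,35),(130,255,255),(280,260,130,140))[:2]:print(cv2.contourArea(b),cv2.approxPolyDP(b,1.5,True)[:,0].tolist())
T=arm.read_state()['position'];l=np.array([.673,.74,0]);a=np.array([.74,-.673,0])
for z in(-.02,0,.02):print(z,[proj('side',T-.014*l+k*a+[0,0,z]).round(1) for k in(-.08,.08)])
"
```

```text
pad ctr .6054 .0347
at [ 0.4495 -0.3661  0.1687] yaw -0.739 tilt [ 0.002  0.    -1.   ] shift units [-3.093e+00 -8.026e+00  6.000e-03] turn u -7.69 gap 0.0268 F [-0.2 -0.9 -1.3] grip 62.3 t 13.85
1648.0 [[324, 304], [320, 309], [319, 333], [375, 359], [382, 349], [384, 329], [353, 316], [353, 331], [348, 334], [340, 327], [341, 324], [333, 318], [331, 310], [334, 308]]
118.0 [[280, 380], [280, 399], [293, 399]]
-0.02 [array([317.6, 331. ]), array([376.7, 359.5])]
0 [array([317.5, 325.3]), array([377.1, 353.7])]
0.02 [array([317.4, 319.4]), array([377.6, 347.8])]
```

Bottom edge of the box is at about TCP − 22 mm. I'll turn it square, then travel.

Request:
apply_moves:
  increments:
    - [0, 0, 0, -0.5, 0.5]
    - [0, 0, 0, -0.9, 0.5]
    - [0, 0, 0, -1, 0.5]
    - [0, 0, 0, -1, 0.5]
    - [0, 0, 0, -1, 0.5]
    - [0, 0, 0, -1, 0.5]
    - [0, 0, 0, -1, 0.5]
    - [0, 0, 0, -0.8, 0.5]

```text
clock: 14.7
position: [0.4482, -0.3647, 0.166]
ee_rot: [1.0, 0.01, -0.001, -0.001]
wrist_force: [0.4, 1.0, -2.1]
finger_gap: 0.0269
grip_force: 62.4
```

Request:
apply_moves:
  increments:
    - [0, 0, 0, -0.4, 0.5]
    - [0, 0, 0, -0.1, 0.5]
    - [0, 0, 0, 0, 0.5]

```text
clock: 15.0
position: [0.4485, -0.365, 0.1665]
ee_rot: [0.999, 0.033, -0.001, -0.001]
wrist_force: [-0.5, 0.0, -0.8]
finger_gap: 0.0269
grip_force: 62.4
```

```bash
python3 -c "
from h import *
go(.6054,.0347,.168,.066)"
```

```text
at [ 0.4485 -0.365   0.1665] yaw 0.067 tilt [-0.001 -0.001 -1.   ] shift units [ 3.666 -7.766 -0.024] turn u 0.01 gap 0.0269 F [-0.5  0.  -0.8] grip 62.4 t 15.0
```

Request:
apply_moves:
  increments:
    - [0.1, -0.2, 0, 0, 0.5]
    - [0.2, -0.4, 0, 0, 0.5]
    - [0.3, -0.6, 0, 0, 0.5]
    - [0.3, -0.7, 0, 0, 0.5]
    - [0.3, -0.7, 0, 0, 0.5]
    - [0.3, -0.7, 0, 0, 0.5]
    - [0.3, -0.7, 0, 0, 0.5]
    - [0.3, -0.7, 0, 0, 0.5]

```text
clock: 15.8
position: [0.538, -0.1215, 0.1674]
ee_rot: [0.999, 0.033, 0.0, -0.0]
wrist_force: [1.1, -0.2, -3.0]
finger_gap: 0.027
grip_force: 62.4
```

Request:
apply_moves:
  increments:
    - [0.3, -0.7, 0, 0, 0.5]
    - [0.3, -0.7, 0, 0, 0.5]
    - [0.3, -0.6, 0, 0, 0.5]
    - [0.3, -0.5, 0, 0, 0.5]
    - [0.2, -0.4, 0, 0, 0.5]
    - [0.17, -0.17, 0, 0, 0.5]
    - [0, 0, 0, 0, 0.5]
    - [0, 0, 0, 0, 0.5]

```text
clock: 16.6
position: [0.6053, 0.0342, 0.1672]
ee_rot: [0.999, 0.034, -0.0, 0.0]
wrist_force: [0.6, 0.2, -2.3]
finger_gap: 0.0266
grip_force: 62.3
```

```bash
python3 -c "
from h import *
go(.6054,.0347,.08,.066)
T=arm.read_state()['position'];y=.066;a=np.array([np.cos(y),np.sin(y),0]);l=np.array([-np.sin(y),np.cos(y),0])
im=arm.capture('side')[:,:,::-1];cv2.imwrite('pics/s7.png',im)
for b in blobs(im,(108,100,35),(130,255,255),(300,180,140,140))[:2]:print(cv2.contourArea(b),cv2.approxPolyDP(b,1.5,True)[:,0].tolist())
for z in(-.022,.063):print(z,[proj('side',T-.014*l+k*a+[0,0,z]).round(1) for k in(-.08,.08)])
"
```

```text
at [0.6053 0.0342 0.1672] yaw 0.068 tilt [-0.001  0.    -1.   ] shift units [ 0.004 -0.011  1.744] turn u 0.02 gap 0.0266 F [ 0.6  0.2 -2.3] grip 62.3 t 16.6
1275.0 [[403, 207], [400, 203], [387, 206], [386, 210], [383, 211], [383, 219], [379, 222], [372, 220], [373, 208], [365, 211], [356, 210], [350, 212], [348, 215], [348, 237], [364, 237], [401, 231]]
-0.022 [array([349.1, 238.2]), array([402. , 230.1])]
0.063 [array([349.8, 214.3]), array([404.4, 206.4])]
```

Position matches the prediction within a pixel. I'll lower.

Request:
apply_moves:
  increments:
    - [0, 0, 0.3, 0, 0.5]
    - [0, 0, 0.45, 0, 0.5]
    - [0, 0, 0.45, 0, 0.5]
    - [0, 0, 0.4, 0, 0.5]
    - [0, 0, 0.35, 0, 0.5]
    - [0, 0, 0.25, 0, 0.5]
    - [0, 0, 0.15, 0, 0.5]
    - [0, 0, 0, 0, 0.5]

```text
clock: 17.45
position: [0.6049, 0.0341, 0.0491]
ee_rot: [0.999, 0.033, -0.001, -0.0]
wrist_force: [-0.3, -0.6, -2.1]
finger_gap: 0.0272
grip_force: 62.4
```

Request:
apply_moves:
  increments:
    - [0, 0, 0.06, 0, 0.5]
    - [0, 0, 0.04, 0, 0.5]
    - [0, 0, 0.04, 0, 0.5]
    - [0, 0, 0, 0, 0.5]

```text
clock: 17.85
position: [0.6065, 0.0347, 0.0451]
ee_rot: [0.999, 0.034, 0.001, 0.0]
wrist_force: [-3.7, -0.4, 10.6]
finger_gap: 0.0264
grip_force: 64.0
```

Request:
apply_moves:
  increments:
    - [0, 0, 0.04, 0, 0.5]
    - [0, 0, 0.04, 0, 0.5]
    - [0, 0, 0, 0, 0.5]
  newtons: 20

```text
clock: 18.15
position: [0.6066, 0.0348, 0.045]
ee_rot: [0.999, 0.034, 0.002, 0.0]
wrist_force: [-13.1, 0.5, 44.2]
finger_gap: 0.0268
grip_force: 68.2
```

```bash
python3 -c "
from h import *
go(.6054,.0347,.045,.066)
T=arm.read_state()['position'];y=.066;a=np.array([np.cos(y),np.sin(y),0]);l=np.array([-np.sin(y),np.cos(y),0]);T[2]=.013
im=arm.capture('side')[:,:,::-1];cv2.imwrite('pics/s8.png',im)
for b in blobs(im,(108,100,35),(130,255,255),(300,180,140,140))[:2]:print(cv2.contourArea(b),cv2.approxPolyDP(b,1.2,True)[:,0].tolist())
for z in(0,.085):print(z,[proj('side',T-.014*l+k*a+[0,0,z]).round(1) for k in(-.08,.08)])
"
```

```text
at [0.6066 0.0348 0.045 ] yaw 0.068 tilt [ 0.003  0.001 -1.   ] shift units [-0.025 -0.     0.   ] turn u 0.02 gap 0.0268 F [-13.1   0.5  44.2] grip 68.2 t 18.15
1071.5 [[399, 239], [397, 237], [386, 239], [381, 246], [381, 252], [374, 255], [370, 252], [371, 241], [368, 243], [348, 246], [349, 270], [396, 262], [397, 251], [400, 244]]
0 [array([348.5, 272.2]), array([398.9, 263.9])]
0.085 [array([349.1, 250.6]), array([401.1, 242.4])]
```

Box bottom edge sits level on the pad (row 270 to 262, as predicted). I'll relieve the pressure and release.

Request:
apply_moves:
  increments:
    - [0, 0, -0.06, 0, 0.5]
    - [0, 0, -0.04, 0, 0.5]
    - [0, 0, 0, 0, 0.5]

```text
clock: 18.5
position: [0.6066, 0.0347, 0.0452]
ee_rot: [0.999, 0.034, 0.001, -0.0]
wrist_force: [-2.4, 0.5, 11.4]
finger_gap: 0.0265
grip_force: 64.2
```

Request:
apply_moves:
  increments:
    - [0, 0, 0, 0, 0.33]
    - [0, 0, 0, 0, 0.3]
    - [0, 0, 0, 0, 0.2]
    - [0, 0, 0, 0, 0]
    - [0, 0, 0, 0, -0.4]
    - [0, 0, 0, 0, -0.8]
    - [0, 0, 0, 0, -0.8]

```text
clock: 19.2
position: [0.6058, 0.0346, 0.0439]
ee_rot: [0.999, 0.034, -0.0, -0.0]
wrist_force: [-0.2, 0.9, -0.2]
finger_gap: 0.0771
grip_force: 0.0
```

```bash
python3 -c "
from h import *
go(.6054,.0347,.045,.066)
T=np.array([.6054,.0347,.013]);y=.066;a=np.array([np.cos(y),np.sin(y),0]);l=np.array([-np.sin(y),np.cos(y),0])
im=arm.capture('side')[:,:,::-1]
for b in blobs(im,(108,100,35),(130,255,255),(300,180,140,140))[:2]:print(cv2.contourArea(b),cv2.approxPolyDP(b,1.2,True)[:,0].tolist())
for z in(0,.085):print(z,[proj('side',T-.014*l+k*a+[0,0,z]).round(1) for k in(-.08,.08)])
"
```

```text
at [0.6058 0.0346 0.0439] yaw 0.068 tilt [-0. -0. -1.] shift units [-0.007 -0.002 -0.023] turn u 0.01 gap 0.0771 F [-0.2  0.9 -0.2] grip 0.0 t 19.2
1018.5 [[399, 239], [397, 237], [387, 239], [387, 246], [384, 249], [384, 254], [378, 258], [373, 256], [374, 242], [348, 246], [348, 268], [350, 270], [396, 262], [397, 251], [400, 245]]
0 [array([348.1, 272.3]), array([398.5, 264. ])]
0.085 [array([348.7, 250.6]), array([400.7, 242.5])]
```

Box released and standing upright on the pad. I'll rise straight up and then work out the catch approach.

Request:
apply_moves:
  increments:
    - [0, 0, -0.3, 0, -0.8]
    - [0, 0, -0.5, 0, -0.8]
    - [0, 0, -0.7, 0, -0.8]
    - [0, 0, -0.7, 0, -0.8]
    - [0, 0, -0.7, 0, 0]
    - [0, 0, -0.6, 0, 1]
    - [0, 0, 0, 0, 1]
    - [0, 0, 0, 0, 1]

```text
clock: 20.05
position: [0.6061, 0.0346, 0.2196]
ee_rot: [0.999, 0.034, 0.001, 0.0]
wrist_force: [0.1, 0.2, -0.2]
finger_gap: 0.0185
grip_force: 0.0
```

```bash
cat >> h.py <<'E'
def st(x,y):
    a=.066;return .5945+x*np.cos(a)-y*np.sin(a),.204+x*np.sin(a)+y*np.cos(a)
E
python3 -c "
from h import *
go(*st(-.05,-.005),.148,.066)
T=np.array([.6054,.0347,.013]);y=.066;a=np.array([np.cos(y),np.sin(y),0]);l=np.array([-np.sin(y),np.cos(y),0])
im=arm.capture('side')[:,:,::-1];cv2.imwrite('pics/s9.png',im)
for b in blobs(im,(108,100,35),(130,255,255),(300,180,140,140))[:2]:print(cv2.contourArea(b),cv2.approxPolyDP(b,1.2,True)[:,0].tolist())
for s in(-.014,.014):
  for z in(0,.085):print(z,[proj('side',T+s*l+k*a+[0,0,z]).round(1) for k in(-.08,.08)])
"
```

```text
at [0.6061 0.0346 0.2196] yaw 0.068 tilt [ 0.002  0.    -1.   ] shift units [-1.005 -3.298  1.429] turn u 0.02 gap 0.0185 F [ 0.1  0.2 -0.2] grip 0.0 t 20.05
1225.0 [[398, 237], [348, 246], [349, 270], [396, 262], [400, 244]]
0 [array([348.1, 272.3]), array([398.5, 264. ])]
0.085 [array([348.7, 250.6]), array([400.7, 242.5])]
0 [array([345.6, 266.3]), array([395.5, 258.2])]
0.085 [array([346.2, 244.7]), array([397.6, 236.8])]
```

Request:
apply_moves:
  increments:
    - [-0.3, -0.3, 0, 0, 1]
    - [-0.4, -0.6, 0, 0, 1]
    - [-0.3, -0.7, 0, 0, 1]
    - [0, -0.7, 0, 0, 1]
    - [0, -0.6, 0, 0, 1]
    - [0, -0.4, 0, 0, 1]
    - [0, 0, 0, 0, 1]

```text
clock: 20.8
position: [0.543, 0.198, 0.217]
ee_rot: [0.999, 0.035, -0.002, -0.0]
wrist_force: [-0.3, 0.0, 0.1]
finger_gap: -0.0001
grip_force: 0.0
```

Request:
apply_moves:
  increments:
    - [0, 0, 0.4, 0, 1]
    - [0, 0, 0.4, 0, 1]
    - [0, 0, 0.35, 0, 1]
    - [0, 0, 0.2, 0, 1]
    - [0, 0, 0.08, 0, 1]
    - [0, 0, 0, 0, 1]

```text
clock: 21.4
position: [0.5443, 0.1953, 0.1467]
ee_rot: [0.999, 0.034, -0.001, 0.0]
wrist_force: [-0.1, -0.0, 0.0]
finger_gap: -0.0001
grip_force: 0.0
```

```bash
python3 -c "
from h import *
go(*st(-.05,.06),.148,.066)
crop('pics/p6.png',300,130,190,165,120,90)"
```

```text
at [0.5443 0.1953 0.1467] yaw 0.067 tilt [-0.002  0.    -1.   ] shift units [ 0.014 -1.307 -0.026] turn u 0.01 gap -0.0001 F [-0.1 -0.   0. ] grip 0.0 t 21.4
```

View pics/p6.png

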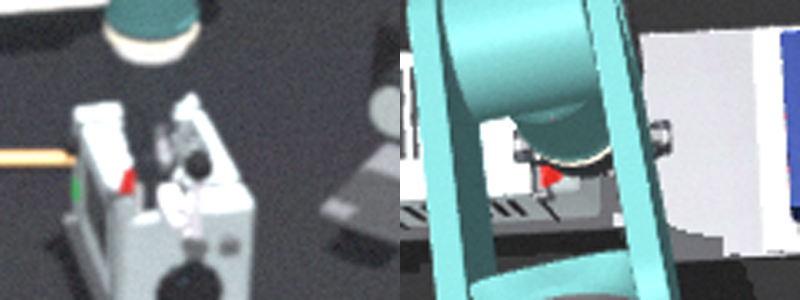

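The gripper is lowered on the beam side of the red tab (side crop (127,182)), next to the ball (198,163). I'll push towards station +y.

Request:
apply_moves:
  increments:
    - [0, -0.2, 0, 0, 1]
    - [0, -0.2, 0, 0, 1]
    - [0, -0.2, 0, 0, 1]
    - [0, -0.2, 0, 0, 1]
    - [0, 0, 0, 0, 1]

```text
clock: 22.0
position: [0.542, 0.2373, 0.1476]
ee_rot: [0.999, 0.035, 0.0, -0.0]
wrist_force: [0.0, 0.1, 0.2]
finger_gap: -0.0002
grip_force: 0.0
```

```bash
cat >> h.py <<'E'
def red():
    for n,roi in(("side",(320,160,40,40)),("top",(215,190,40,45))):
        im=arm.capture(n)[:,:,::-1]
        for b in blobs(im,(0,140,70),(8,255,255),roi)[:1]:print(n,"red",cv2.contourArea(b),cv2.boundingRect(b))
E
python3 -c "
from h import *
go(*st(-.05,.06),.148,.066)
for y,z in((.05,.162),(.0275,.201),(.039,.1815),(.094,.171)):print(y,z,[proj(n,(*st(-.05,y),z)).round(1) for n in('side','top')])
red()"
```

```text
at [0.542  0.2373 0.1476] yaw 0.069 tilt [ 0.001 -0.    -1.   ] shift units [ 0.005 -0.465 -0.007] turn u 0.03 gap -0.0002 F [0.  0.1 0.2] grip 0.0 t 22.0
0.05 0.162 [array([338.9, 187.7]), array([232.2, 216. ])]
0.0275 0.201 [array([340.8, 181.2]), array([238.1, 212.8])]
0.039 0.1815 [array([339.8, 184.4]), array([235. , 214.4])]
0.094 0.171 [array([335.5, 178. ]), array([215.9, 216.3])]
top red 2.0 (230, 219, 3, 2)
```

Request:
apply_moves:
  increments:
    - [0, -0.15, 0, 0, 1]
    - [0, -0.15, 0, 0, 1]
    - [0, -0.15, 0, 0, 1]
    - [0, 0, 0, 0, 1]

```text
clock: 22.5
position: [0.5412, 0.2415, 0.1471]
ee_rot: [0.999, 0.035, -0.001, 0.014]
wrist_force: [5.2, -53.7, 9.7]
finger_gap: -0.0002
grip_force: 27.4
```

```bash
python3 -c "
from h import *
go(*st(-.05,.06),.148,.066)
red()"
```

```text
at [0.5412 0.2415 0.1471] yaw 0.070 tilt [-0.003  0.029 -1.   ] shift units [ 0.015 -0.382 -0.029] turn u 0.04 gap -0.0002 F [  5.2 -53.7   9.7] grip 27.4 t 22.5
```

Blocked at the hinge, so the contact is too low on the tab. I'll back off, rise 20 mm and push again.

Request:
apply_moves:
  increments:
    - [0, 0.4, 0, 0, 1]
    - [0, 0.4, 0, 0, 1]
    - [0, 0, -0.2, 0, 1]
    - [0, 0, -0.2, 0, 1]
    - [0, 0, 0, 0, 1]

```text
clock: 23.1
position: [0.5447, 0.2197, 0.1696]
ee_rot: [0.999, 0.034, 0.002, -0.001]
wrist_force: [0.3, 0.5, 0.7]
finger_gap: 0.0001
grip_force: 0.0
```

```bash
python3 -c "
from h import *
go(*st(-.05,.06),.168,.066)
red()
im=arm.capture('side')[:,:,::-1];b=blobs(im,(0,0,0),(180,255,60),(350,165,18,24))[0];print('ball',cv2.minEnclosingCircle(b))"
```

```text
at [0.5447 0.2197 0.1696] yaw 0.068 tilt [ 0.004 -0.002 -1.   ] shift units [-0.025 -0.822  0.032] turn u 0.02 gap 0.0001 F [0.3 0.5 0.7] grip 0.0 t 23.1
side red 20.5 (336, 175, 6, 12)
top red 15.0 (226, 215, 7, 6)
ball ((359.0517272949219, 179.2586212158203), 3.424236536026001)
```

```bash
python3 -c "
from h import *
for c in(0,.4,.6,.8,1,1.2,1.4,1.6,1.9):
  t=np.pi/3+c;print(c,[[proj(n,(*st(-.05,.05-r*np.cos(t)),.162+r*np.sin(t))).round(1).tolist() for r in(.015,.045)] for n in('side','top')])"
```

```text
0 [[[339.5, 185.6], [340.8, 181.2]], [[234.2, 215.0], [238.1, 212.8]]]
0.4 [[[339.1, 184.1], [339.5, 176.8]], [[232.0, 215.0], [231.5, 212.7]]]
0.6 [[[338.8, 183.6], [338.8, 175.2]], [[230.9, 215.0], [228.2, 212.9]]]
0.8 [[[338.6, 183.2], [338.0, 174.1]], [[229.9, 215.1], [225.0, 213.2]]]
1 [[[338.4, 183.0], [337.4, 173.6]], [[229.0, 215.3], [222.2, 213.6]]]
1.2 [[[338.2, 183.1], [336.8, 173.7]], [[228.1, 215.4], [219.8, 214.2]]]
1.4 [[[338.0, 183.3], [336.2, 174.3]], [[227.5, 215.6], [217.9, 214.7]]]
1.6 [[[337.8, 183.6], [335.8, 175.5]], [[227.1, 215.8], [216.6, 215.4]]]
1.9 [[[337.7, 184.5], [335.4, 178.1]], [[226.8, 216.1], [215.8, 216.4]]]
```

Catch now at roughly 0.75 rad. I'll push on from this higher level.

Request:
apply_moves:
  increments:
    - [0, -0.25, 0, 0, 1]
    - [0, -0.25, 0, 0, 1]
    - [0, -0.15, 0, 0, 1]
    - [0, -0.15, 0, 0, 1]
    - [0, -0.1, 0, 0, 1]
    - [0, 0, 0, 0, 1]

```text
clock: 23.85
position: [0.5398, 0.262, 0.1665]
ee_rot: [0.999, 0.034, -0.001, 0.002]
wrist_force: [-0.3, -1.3, -0.2]
finger_gap: 0.0002
grip_force: 0.7
```

```bash
python3 -c "
from h import *
go(*st(-.05,.08),.148,.066)
red()"
```

```text
at [0.5398 0.262  0.1665] yaw 0.068 tilt [-0.002  0.003 -1.   ] shift units [ 0.017 -0.372  0.37 ] turn u 0.01 gap 0.0002 F [-0.3 -1.3 -0.2] grip 0.7 t 23.85
side red 42.0 (335, 178, 8, 9)
top red 0.0 (222, 218, 1, 1)
```

Request:
apply_moves:
  increments:
    - [0, -0.15, 0, 0, 1]
    - [0, -0.15, 0, 0, 1]
    - [0, 0, 0.1, 0, 1]
    - [0, 0, 0.1, 0, 1]
    - [0, 0, 0, 0, 1]

```text
clock: 24.45
position: [0.5399, 0.2848, 0.1597]
ee_rot: [0.999, 0.034, 0.002, -0.005]
wrist_force: [-3.7, 13.7, 11.4]
finger_gap: 0.0003
grip_force: 10.6
```

```bash
python3 -c "
from h import *
go(*st(-.05,.08),.148,.066)
red()"
```

```text
at [0.5399 0.2848 0.1597] yaw 0.068 tilt [ 0.004 -0.01  -1.   ] shift units [-0.019  0.087  0.234] turn u 0.02 gap 0.0003 F [-3.7 13.7 11.4] grip 10.6 t 24.45
side red 56.0 (334, 176, 8, 10)
top red 3.5 (230, 214, 2, 6)
```

Request:
apply_moves:
  increments:
    - [0, 0, -0.4, 0, 1]
    - [0, 0, -0.5, 0, 1]
    - [0, 0, -0.5, 0, 1]
    - [0, 0, -0.3, 0, 1]
    - [0, 0.7, 0, 0, 0.2]
    - [0.5, 0.7, 0, 0, 0]
    - [0.5, 0.3, 0, 0, 0]
    - [0, 0, 0, 0, 0]
  newtons: 50

```text
clock: 25.35
position: [0.5981, 0.1955, 0.2424]
ee_rot: [0.999, 0.033, 0.001, -0.0]
wrist_force: [-0.3, 0.2, -0.1]
finger_gap: 0.0425
grip_force: 0.0
```

```bash
python3 -c "
from h import *
go(*st(0,0),.205,.066)
red()
im=arm.capture('side')[:,:,::-1];b=blobs(im,(0,0,0),(180,255,60),(350,165,18,24))[0];print('ball',cv2.minEnclosingCircle(b))"
```

```text
at [0.5981 0.1955 0.2424] yaw 0.065 tilt [ 0.003  0.    -1.   ] shift units [-0.062 -0.175  0.748] turn u -0.01 gap 0.0425 F [-0.3  0.2 -0.1] grip 0.0 t 25.35
side red 67.5 (334, 174, 8, 12)
top red 112.0 (218, 211, 14, 11)
ball ((359.0, 179.42857360839844), 3.57153058052063)
```

Tab is over but perhaps only at about 1.4 rad. I'll press it down further for margin.

Request:
apply_moves:
  increments:
    - [-0.5, -0.3, 0, 0, 1]
    - [-0.54, -0.6, 0, 0, 1]
    - [0, -0.6, 0, 0, 1]
    - [0, 0, 0.4, 0, 1]
    - [0, 0, 0.4, 0, 1]
    - [0, 0, 0.3, 0, 1]
    - [0, 0, 0.2, 0, 1]
    - [0, 0, 0, 0, 1]

```text
clock: 26.3
position: [0.5359, 0.2684, 0.176]
ee_rot: [0.999, 0.034, -0.002, 0.0]
wrist_force: [1.2, -0.5, -0.1]
finger_gap: -0.0
grip_force: 0.0
```

Request:
apply_moves:
  increments:
    - [0.05, 0, 0.1, 0, 1]
    - [0, 0, 0.1, 0, 1]
    - [0, 0, 0.08, 0, 1]
    - [0, 0, 0.08, 0, 1]
    - [0, 0, 0, 0, 1]

```text
clock: 26.8
position: [0.54, 0.268, 0.1589]
ee_rot: [0.999, 0.034, -0.0, 0.0]
wrist_force: [1.4, -0.3, 0.5]
finger_gap: -0.0002
grip_force: 0.0
```

```bash
python3 -c "
from h import *
go(*st(-.05,.065),.148,.066)
red()"
```

```text
at [0.54   0.268  0.1589] yaw 0.067 tilt [-0.001  0.    -1.   ] shift units [0.004 0.049 0.218] turn u 0.01 gap -0.0002 F [ 1.4 -0.3  0.5] grip 0.0 t 26.8
side red 34.5 (335, 179, 7, 7)
top red 0.5 (219, 218, 2, 2)
```

Request:
apply_moves:
  increments:
    - [0, 0.1, -0.1, 0, 1]
    - [0, 0.1, -0.3, 0, 1]
    - [0, 0, -0.5, 0, 1]
    - [0, 0, -0.5, 0, 1]
    - [0, 0, -0.3, 0, 1]
    - [0, 0.7, 0, 0, 0.2]
    - [0.5, 0.6, 0, 0, 0]
    - [0.5, 0, 0, 0, 0]

```text
clock: 27.7
position: [0.596, 0.1932, 0.2458]
ee_rot: [0.999, 0.033, 0.001, 0.001]
wrist_force: [0.4, 0.5, 0.4]
finger_gap: 0.0423
grip_force: 0.0
```

```bash
python3 -c "
from h import *
go(*st(0,0),.17,.066)
red()
im=arm.capture('side')[:,:,::-1];b=blobs(im,(0,0,0),(180,255,60),(350,165,18,24))[0];print('ball',cv2.minEnclosingCircle(b))"
```

```text
at [0.596  0.1932 0.2458] yaw 0.065 tilt [ 0.001  0.002 -1.   ] shift units [-0.017 -0.22   1.517] turn u -0.01 gap 0.0423 F [0.4 0.5 0.4] grip 0.0 t 27.7
side red 67.5 (334, 174, 8, 12)
top red 111.0 (218, 211, 14, 10)
ball ((359.0, 179.42857360839844), 3.57153058052063)
```

Two independent estimates (image, contact direction) give about 1.4 rad. Clearance to the upright bar would be thin, so I'll press the tab flatter from above.

Request:
apply_moves:
  increments:
    - [-0.5, -0.3, 0, 0, 1]
    - [-0.52, -0.6, 0, 0, 1]
    - [0, -0.6, 0, 0, 1]
    - [0, -0.05, 0.4, 0, 1]
    - [0, 0, 0.5, 0, 1]
    - [0, 0, 0.5, 0, 1]
    - [0, 0, 0.3, 0, 1]
    - [0, 0, 0, 0, 1]

```text
clock: 28.65
position: [0.5362, 0.2702, 0.1574]
ee_rot: [0.999, 0.034, -0.003, 0.001]
wrist_force: [-0.8, -0.6, 0.4]
finger_gap: 0.0006
grip_force: 0.0
```

Request:
apply_moves:
  increments:
    - [0, 0, 0.06, 0, 1]
    - [0, 0, 0.06, 0, 1]
    - [0, 0, 0.06, 0, 1]
    - [0, 0, 0, 0, 1]

```text
clock: 29.05
position: [0.5397, 0.2708, 0.151]
ee_rot: [0.999, 0.034, 0.001, -0.0]
wrist_force: [-0.4, -1.3, 0.9]
finger_gap: -0.0
grip_force: 0.5
```

Request:
apply_moves:
  increments:
    - [0, 0, 0.06, 0, 1]
    - [0, 0, 0.06, 0, 1]
    - [0, -0.06, 0, 0, 1]
    - [0, -0.06, 0, 0, 1]
    - [0, 0, 0, 0, 1]

```text
clock: 29.55
position: [0.5385, 0.277, 0.1442]
ee_rot: [0.999, 0.034, -0.0, -0.0]
wrist_force: [-0.4, -0.7, 0.2]
finger_gap: -0.0001
grip_force: 0.2
```

Request:
apply_moves:
  increments:
    - [0, -0.08, 0.04, 0, 1]
    - [0, -0.08, 0.04, 0, 1]
    - [0, 0, 0.04, 0, 1]
    - [0, 0, 0, 0, 1]

```text
clock: 29.95
position: [0.5386, 0.2842, 0.1404]
ee_rot: [0.999, 0.034, 0.001, 0.001]
wrist_force: [-3.7, -6.0, 15.7]
finger_gap: -0.0004
grip_force: 8.0
```

Request:
apply_moves:
  increments:
    - [0, 0.1, -0.2, 0, 1]
    - [0, 0, -0.5, 0, 1]
    - [0, 0, -0.5, 0, 1]
    - [0, 0, -0.6, 0, 1]
    - [0, 0, -0.4, 0, 0.3]
    - [0, 0.7, 0, 0, 0.1]
    - [0.5, 0.7, 0, 0, 0.1]
    - [0.5, 0.1, 0, 0, 0.1]

```text
clock: 30.75
position: [0.5938, 0.2054, 0.249]
ee_rot: [0.999, 0.033, 0.0, 0.001]
wrist_force: [0.2, 0.6, 0.2]
finger_gap: 0.0383
grip_force: 0.0
```

```bash
python3 -c "
from h import *
go(*st(0,-.001),.168,.066)
red()
im=arm.capture('side')[:,:,::-1];b=blobs(im,(0,0,0),(180,255,60),(350,165,18,24))[0];print('ball',cv2.minEnclosingCircle(b))"
```

```text
at [0.5938 0.2054 0.249 ] yaw 0.066 tilt [ 0.     0.001 -1.   ] shift units [0.011 0.047 1.62 ] turn u 0.0 gap 0.0383 F [0.2 0.6 0.2] grip 0.0 t 30.75
side red 44.5 (333, 178, 9, 8)
top red 118.5 (216, 211, 15, 11)
ball ((359.0, 179.42857360839844), 3.57153058052063)
```

Catch is fully back (about 1.9 rad) and the lever still shut. I'll go down around the ball.

Request:
apply_moves:
  increments:
    - [0.01, 0.05, 0.1, 0, -0.2]
    - [0, 0, 0.3, 0, -0.2]
    - [0, 0, 0.35, 0, -0.2]
    - [0, 0, 0.35, 0, -0.2]
    - [0, 0, 0.35, 0, -0.2]
    - [0, 0, 0.2, 0, -0.2]
    - [0, 0, 0.11, 0, -0.2]
    - [0, 0, 0, 0, -0.2]
  newtons: 60

```text
clock: 31.7
position: [0.5934, 0.206, 0.1598]
ee_rot: [0.999, 0.034, -0.001, 0.0]
wrist_force: [0.9, -0.9, 0.4]
finger_gap: 0.0509
grip_force: 0.0
```

Request:
apply_moves:
  increments:
    - [0, 0, 0, 0, 0.1]
    - [0, 0, 0, 0, 0.5]
    - [0, 0, 0, 0, 0.6]
    - [0, 0, 0, 0, 0.6]

```text
clock: 32.1
position: [0.5949, 0.2047, 0.1617]
ee_rot: [0.999, 0.034, 0.001, 0.001]
wrist_force: [-1.4, -5.8, 5.5]
finger_gap: 0.0272
grip_force: 58.8
```

Ball gripped. I'll pull along the arc.

Request:
apply_moves:
  increments:
    - [-0.21, 0, 0.01, 0, 0.7]
    - [-0.21, 0, 0.04, 0, 0.7]
    - [-0.21, 0, 0.06, 0, 0.7]
    - [-0.2, 0, 0.09, 0, 0.7]
    - [-0.18, 0, 0.11, 0, 0.7]
    - [-0.17, 0, 0.13, 0, 0.7]
    - [-0.15, 0, 0.15, 0, 0.7]
    - [-0.12, 0, 0.15, 0, 0.7]
  newtons: 80

```text
clock: 32.9
position: [0.5208, 0.2009, 0.1224]
ee_rot: [0.999, 0.034, -0.0, -0.0]
wrist_force: [0.7, 0.4, 0.4]
finger_gap: 0.013
grip_force: 0.0
```

Request:
apply_moves:
  increments:
    - [-0.03, 0, 0.03, 0, 0.7]
    - [0, 0, 0, 0, 0.7]
    - [0, 0, 0, 0, 0.7]

```text
clock: 33.2
position: [0.5209, 0.2009, 0.1221]
ee_rot: [0.999, 0.034, 0.0, -0.0]
wrist_force: [-0.8, -0.4, -0.4]
finger_gap: 0.013
grip_force: 0.0
```

```bash
python3 -c "
from h import *
go(*st(-.0732,0),.123,.066);red()
print('ball open',proj('side',(*st(-.0732,0),.177)),'stem mid',proj('side',(*st(-.04,0),.153)),'blade port',proj('side',(*st(0,.018),.06)))
im=arm.capture('side')[:,:,::-1];g=cv2.cvtColor(im,cv2.COLOR_BGR2GRAY);o=cv2.cvtColor(cv2.imread('pics/side0.png'),cv2.COLOR_BGR2GRAY)
x,y=map(int,proj('side',(*st(0,.018),.06)));print(g[y-14:y+15:2,x-14:x+15:2]);print(o[y-14:y+15:2,x-14:x+15:2])
for b in blobs(im,(108,100,35),(130,255,255),(300,180,140,140))[:1]:print(cv2.approxPolyDP(b,1.2,True)[:,0].tolist())"
```

```text
at [0.5209 0.2009 0.1221] yaw 0.068 tilt [ 0.001 -0.    -1.   ] shift units [ 0.008  0.035 -0.019] turn u 0.02 gap 0.0130 F [-0.8 -0.4 -0.4] grip 0.0 t 33.2
top red 26.0 (217, 215, 6, 7)
ball open [335.7220209  193.45485065] stem mid [345.97032885 198.3900417 ] blade port [355.83717283 217.14948688]
[[136 137 134 133 133 136 127  82  75  78  90 126 115  80  76]
 [134 132 134 134 134 133 131  97  73  73  84 125 111  80  81]
 [134 133 136 136 132 135 132 105  66  65 108 130 127 118 120]
 [138 137 138 134 136 118 102  61  35  41  76 114 130 134 132]
 [135 134 134 136 115  67  42  26  34  37  35  52 107 129 133]
 [137 135 134 117  58  33  35  41  33  31  35  38  73 129 134]
 [134 134 136  88  38  32  43  37  37  33  30  34  49 114 135]
 [136 132 128  58  36  33  32  34  32  32  38  31  43 109 132]
 [135 137 126  56  27  32  33  37  32  36  29  35  57 121 134]
 [137 134 133  80  35  32  31  35  25  34  33  36  86 131 135]
 [141 138 137 111  50  34  33  34  35  34  35  60 119 130 130]
 [137 139 140 136 103  61  41  34  37  39  47  89 103  92  89]
 [133 134 132 123 115  95  67  53  54  60  
[... 489 characters left out ...]
38  41  33  37  34  36  73 127 133]
 [139 136 131  84  34  34  39  36  38  36  36  38  45 116 134]
 [137 136 127  57  34  32  30  31  32  30  34  35  45 110 134]
 [138 135 126  57  37  34  35  29  29  31  34  34  56 124 134]
 [138 139 132  79  34  33  30  37  31  38  30  35  88 131 135]
 [141 140 138 112  46  31  32  33  27  35  30  62 117 134 132]
 [141 142 139 136 104  60  42  33  39  37  49  88 106  99  89]
 [135 135 132 124 114  94  69  54  57  64  68  72  72  76  93]
 [ 93  84  80  78  76  74  72  71  71  70  72  73  92 113 122]
 [ 72  72  71  71  71  75  73  77  70  84  92 103 120 126 123]]
[[399, 239], [394, 237], [391, 239], [348, 245], [349, 270], [396, 262], [397, 251], [400, 243]]
```

The grip slipped off the ball and the lever sprang shut; nothing else changed. I'll retry 9–10 mm lower with a stronger grip.

Request:
apply_moves:
  increments:
    - [0, 0, -0.5, 0, -0.2]
    - [0, 0, -0.7, 0, -0.2]
    - [0, 0, -0.7, 0, -0.2]
    - [0, 0, -0.65, 0, -0.2]
    - [0.5, 0, 0, 0, -0.2]
    - [0.6, 0.01, 0, 0, -0.2]
    - [0.38, 0.01, 0, 0, -0.2]
    - [0, 0, 0, 0, -0.2]
  newtons: 120

```text
clock: 34.15
position: [0.5969, 0.2047, 0.2495]
ee_rot: [0.999, 0.033, 0.001, -0.0]
wrist_force: [0.2, -0.3, -0.5]
finger_gap: 0.0513
grip_force: 0.0
```

```bash
python3 -c "
from h import *
go(*st(0,0),.151,.066)
red()
b=[blobs(arm.capture(n)[:,:,::-1],(0,0,0),(180,255,60),r)[0] for n,r in(('side',(350,165,18,24)),)][0];print('ball',cv2.minEnclosingCircle(b))"
```

```text
at [0.5969 0.2047 0.2495] yaw 0.067 tilt [ 0.002 -0.    -1.   ] shift units [-0.053  0.01   1.969] turn u 0.01 gap 0.0513 F [ 0.2 -0.3 -0.5] grip 0.0 t 34.15
side red 44.5 (333, 178, 9, 8)
top red 121.0 (216, 211, 15, 11)
ball ((359.0, 179.42857360839844), 3.57153058052063)
```

Request:
apply_moves:
  increments:
    - [-0.05, 0.01, 0.3, 0, -0.2]
    - [0, 0, 0.4, 0, -0.2]
    - [0, 0, 0.4, 0, -0.2]
    - [0, 0, 0.4, 0, -0.2]
    - [0, 0, 0.3, 0, -0.2]
    - [0, 0, 0.17, 0, -0.2]
    - [0, 0, 0, 0, -0.2]

```text
clock: 35.0
position: [0.5901, 0.2039, 0.1499]
ee_rot: [0.999, 0.034, -0.001, 0.0]
wrist_force: [-0.1, 0.5, -0.2]
finger_gap: 0.0513
grip_force: 0.0
```

Request:
apply_moves:
  increments:
    - [0, 0, 0, 0, 0.1]
    - [0, 0, 0, 0, 0.5]
    - [0, 0, 0, 0, 0.6]
    - [0, 0, 0, 0, 0.6]

```text
clock: 35.4
position: [0.5924, 0.2045, 0.1524]
ee_rot: [0.999, 0.034, 0.001, -0.0]
wrist_force: [-2.3, 0.8, 5.2]
finger_gap: 0.0264
grip_force: 117.2
```

Request:
apply_moves:
  increments:
    - [-0.1, 0, 0, 0, 0.8]
    - [-0.1, 0, 0.01, 0, 0.8]
    - [-0.1, 0, 0.01, 0, 0.8]
    - [-0.1, 0, 0.02, 0, 0.8]
    - [0, 0, 0, 0, 0.8]

```text
clock: 35.9
position: [0.5761, 0.2035, 0.1509]
ee_rot: [0.999, 0.034, 0.005, -0.001]
wrist_force: [7.9, 1.2, 2.3]
finger_gap: 0.0263
grip_force: 117.9
```

Request:
apply_moves:
  increments:
    - [-0.1, 0, 0.03, 0, 0.8]
    - [-0.1, 0, 0.03, 0, 0.8]
    - [-0.1, 0, 0.04, 0, 0.8]
    - [-0.1, 0, 0.05, 0, 0.8]
    - [0, 0, 0, 0, 0.8]

```text
clock: 36.4
position: [0.5497, 0.201, 0.1404]
ee_rot: [0.999, 0.034, -0.002, 0.0]
wrist_force: [0.1, 0.8, 0.1]
finger_gap: 0.0084
grip_force: 0.0
```

The lever sprang free again: two flat pads don't hold the round ball. I'll hook it instead: shut fingers on the far (+x) side of ball and stem, pulling it towards the robot.

Request:
apply_moves:
  increments:
    - [0, 0, -0.5, 0, 0.8]
    - [0, 0, -0.6, 0, 1]
    - [0, 0, -0.6, 0, 1]
    - [0, 0, -0.5, 0, 1]
    - [0.5, 0, 0, 0, 1]
    - [0.6, 0, 0, 0, 1]
    - [0.5, 0, 0, 0, 1]
    - [0, 0, 0, 0, 1]
  newtons: 60

```text
clock: 37.2
position: [0.6344, 0.2066, 0.2506]
ee_rot: [0.999, 0.033, 0.001, -0.0]
wrist_force: [-0.8, 0.1, -0.7]
finger_gap: -0.0003
grip_force: 0.0
```

```bash
python3 -c "
from h import *
go(*st(.033,0),.171,.066)
red()
b=[blobs(arm.capture(n)[:,:,::-1],(0,0,0),(180,255,60),r)[0] for n,r in(('side',(350,165,18,24)),)][0];print('ball',cv2.minEnclosingCircle(b))"
```

```text
at [0.6344 0.2066 0.2506] yaw 0.067 tilt [ 0.001  0.    -1.   ] shift units [-1.420e-01 -1.000e-03  1.592e+00] turn u 0.01 gap -0.0003 F [-0.8  0.1 -0.7] grip 0.0 t 37.2
side red 44.5 (333, 178, 9, 8)
ball ((359.43548583984375, 179.33871459960938), 3.687201738357544)
```

Request:
apply_moves:
  increments:
    - [0, 0, 0.4, 0, 1]
    - [0, 0, 0.5, 0, 1]
    - [0, 0, 0.4, 0, 1]
    - [0, 0, 0.3, 0, 1]
    - [-0.14, 0, 0, 0, 1]
    - [-0.2, 0, 0, 0, 1]
    - [-0.2, 0, 0.01, 0, 1]
    - [0, 0, 0, 0, 1]

```text
clock: 38.15
position: [0.6042, 0.205, 0.1724]
ee_rot: [0.999, 0.034, 0.001, -0.0]
wrist_force: [3.4, 0.1, -1.2]
finger_gap: -0.0002
grip_force: 1.3
```

```bash
python3 -c "
from h import *
go(*st(-.047,0),.146,.066)
for th in(0,.1,.15,.2,.3,.4):print(th,proj('side',(*st(-.09*np.sin(th),0),.125+.09*np.cos(th))))
im=arm.capture('side')[:,:,::-1]
for b in blobs(im,(0,0,0),(180,255,55),(335,165,32,30))[:3]:print('dark',cv2.contourArea(b),cv2.boundingRect(b))"
```

```text
at [0.6042 0.205  0.1724] yaw 0.068 tilt [ 0.002 -0.    -1.   ] shift units [-1.136  0.005  0.526] turn u 0.02 gap -0.0002 F [ 3.4  0.1 -1.2] grip 1.3 t 38.15
0 [358.97491245 179.97727752]
0.1 [356.14767289 180.48401834]
0.15 [354.73815435 180.82881657]
0.2 [353.33652747 181.23342683]
0.3 [350.57230767 182.21758724]
0.4 [347.88532964 183.42577129]
dark 50.5 (358, 165, 9, 16)
dark 33.5 (351, 177, 7, 8)
```

Lever is following (ball at column 354, about 0.16 rad, 3.4 N). I'll continue.

Request:
apply_moves:
  increments:
    - [-0.1, 0, 0.02, 0, 1]
    - [-0.1, 0, 0.02, 0, 1]
    - [-0.1, 0, 0.03, 0, 1]
    - [-0.1, 0, 0.03, 0, 1]
    - [0, 0, 0, 0, 1]

```text
clock: 38.7
position: [0.584, 0.2036, 0.1658]
ee_rot: [0.999, 0.034, -0.0, -0.0]
wrist_force: [3.5, 1.0, 1.9]
finger_gap: 0.0001
grip_force: 1.7
```

```bash
python3 -c "
from h import *
go(*st(-.047,0),.146,.066)
im=arm.capture('side')[:,:,::-1]
for b in blobs(im,(0,0,0),(180,255,55),(330,165,37,32))[:3]:print('dark',cv2.contourArea(b),cv2.boundingRect(b))"
```

```text
at [0.584  0.2036 0.1658] yaw 0.068 tilt [-0.001 -0.    -1.   ] shift units [-0.729  0.005  0.396] turn u 0.02 gap 0.0001 F [3.5 1.  1.9] grip 1.7 t 38.7
dark 54.5 (352, 165, 11, 19)
dark 32.5 (345, 180, 7, 8)
dark 0.5 (365, 165, 2, 2)
```

Request:
apply_moves:
  increments:
    - [0, 0, 0.06, 0, 1]
    - [0, 0, 0.06, 0, 1]
    - [-0.16, 0, 0.08, 0, 1]
    - [-0.155, 0, 0.09, 0, 1]
    - [-0.145, 0, 0.11, 0, 1]
    - [0, 0, 0, 0, 1]

```text
clock: 39.35
position: [0.561, 0.202, 0.1454]
ee_rot: [0.999, 0.034, -0.0, -0.0]
wrist_force: [5.5, 0.4, 3.3]
finger_gap: 0.0004
grip_force: 3.4
```

```bash
python3 -c "
from h import *
go(*st(-.047,0),.129,.066)
for th in(.5,.6,.7,.8,.95):print(th,proj('side',(*st(-.09*np.sin(th),0),.125+.09*np.cos(th))).round(1))
im=arm.capture('side')[:,:,::-1]
for b in blobs(im,(0,0,0),(180,255,55),(325,165,40,37))[:3]:print('dark',cv2.contourArea(b),cv2.boundingRect(b))"
```

```text
at [0.561  0.202  0.1454] yaw 0.068 tilt [-0. -0. -1.] shift units [-0.269  0.005  0.328] turn u 0.02 gap 0.0004 F [5.5 0.4 3.3] grip 3.4 t 39.35
0.5 [345.3 184.8]
0.6 [342.9 186.5]
0.7 [340.6 188.2]
0.8 [338.5 190.2]
0.95 [335.7 193.4]
dark 102.5 (343, 165, 12, 21)
dark 31.5 (336, 186, 8, 7)
dark 13.5 (327, 188, 4, 14)
```

Request:
apply_moves:
  increments:
    - [-0.12, 0, 0.12, 0, 1]
    - [-0.11, 0, 0.13, 0, 1]
    - [-0.08, 0, 0.06, 0, 1]
    - [-0.04, 0, 0, 0, 1]
    - [0, 0, 0, 0, 1]

```text
clock: 39.9
position: [0.5511, 0.2016, 0.1346]
ee_rot: [0.999, 0.034, 0.007, -0.001]
wrist_force: [11.1, -0.5, 16.4]
finger_gap: 0.0001
grip_force: 10.2
```

```bash
python3 -c "
from h import *
go(*st(-.05,0),.129,.066)
im=arm.capture('side')[:,:,::-1]
for b in blobs(im,(0,0,0),(180,255,55),(322,165,40,42))[:3]:print('dark',cv2.contourArea(b),cv2.boundingRect(b))
red()"
```

```text
at [0.5511 0.2016 0.1346] yaw 0.068 tilt [ 0.014 -0.001 -1.   ] shift units [-0.133  0.01   0.11 ] turn u 0.02 gap 0.0001 F [11.1 -0.5 16.4] grip 10.2 t 39.9
dark 110.0 (339, 165, 13, 28)
dark 64.5 (327, 188, 12, 15)
dark 0.0 (322, 172, 1, 4)
side red 46.5 (333, 178, 9, 9)
top red 112.0 (216, 212, 15, 10)
```

Force rose sharply from 6 to 20 N, so the lever is at its stop. I'll check it is steady and that the port is open.

Request:
apply_moves:
  increments:
    - [0, 0, 0, 0, 1]
    - [0, 0, 0, 0, 1]
    - [0, 0, 0, 0, 1]
    - [0, 0, 0, 0, 1]
    - [0, 0, 0, 0, 1]
    - [0, 0, 0, 0, 1]

```text
clock: 40.65
position: [0.5512, 0.2016, 0.1346]
ee_rot: [0.999, 0.034, 0.007, -0.001]
wrist_force: [10.2, 0.1, 17.6]
finger_gap: -0.0003
grip_force: 10.3
```

```bash
python3 -c "
from h import *
go(*st(-.05,0),.129,.066)
im=arm.capture('side')[:,:,::-1];o=cv2.imread('pics/side0.png')
x,y=map(int,proj('side',(*st(0,.018),.06)));print(im[y-8:y+9:4,x-8:x+9:4].mean((0,1)),o[y-8:y+9:4,x-8:x+9:4].mean((0,1)))
for b in blobs(im,(108,100,35),(130,255,255),(300,200,140,100))[:1]:print(cv2.approxPolyDP(b,1.2,True)[:,0].tolist())
d=cv2.absdiff(im,o).max(2)>60
for n,(a,b,w,h) in dict(torch=(405,280,60,25),bottle=(275,145,25,35),jar=(393,408,28,36),loupe=(325,428,22,20),drive=(420,305,60,50),brush=(297,172,28,10)).items():print(n,d[b:b+h,a:a+w].sum(),end=' ')
print(arm.read_state()['joint_vel'].round(3))"
```

```text
at [0.5512 0.2016 0.1346] yaw 0.068 tilt [ 0.014 -0.001 -1.   ] shift units [-0.134  0.01   0.109] turn u 0.02 gap -0.0003 F [10.2  0.1 17.6] grip 10.3 t 40.65
[129.32 115.48  92.68] [63.68 60.52 58.  ]
[[399, 239], [394, 237], [390, 239], [348, 245], [349, 269], [396, 262], [400, 243]]
torch 0 bottle 0 jar 0 loupe 0 drive 0 brush 0 [-0.    -0.001  0.002  0.001 -0.002 -0.002]
```

The port is uncovered, the force is steady, the box still stands in place and the bystanders I compared haven't moved. I'll hand in.

```bash
python3 -c "
from bench import arm
print(arm.hand_in())"
```

```text
the job is handed in; nothing more can be done
None
```

Job handed in at about 41 s, with no verdict returned: the box stands released on the pad with its label to the light, the catch is flipped back to about 1.9 rad, and the shutter is held open at its stop. The gripper did not keep a grip on the ball, so the shut fingers are hooked behind it and press on it steadily (about 20 N at the wrist).

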